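Roll a sample tube up to the stop of a viewing board and chock it

TASK

On the wooden viewing board, roll the white sample tube away from you by pushing its side, never gripping or lifting it, until it lies square against the steel face plate of the stop bar, and press it there with a light steady push of about 4 newtons for a good second (9 is too much for the plate and the tube). Then stand the rubber chock on the board snug behind the middle of the tube, square to it, so that the tube stays against the plate. Leave everything else where it stands.

Things in the scene. Friction and masses are not known exactly. Their poses are not given: they have to be found in the camera images.
- board: fixed plywood board lying on the table, 320 (its x) x 200 (its y) x 12 mm thick, plain level top 12 mm above the table. Origin at the centre of its underside; its x axis runs along the rolling direction, from the tube towards the stop bar, roughly away from the robot (yaw varies).
- stop: aluminium bar, 16 (x) x 190 x 24 mm high, clamped across the board, carrying before it a steel face plate, 6 mm thick, 170 wide, 22 high, on two screws. Origin: on the board's top, at the foot of the middle of the bar's near face; axes as the board's. The plate's near face is 6 to 12 mm before it, at an unmeasured setting, held by friction to 12 N. Tube against it: its axis at x = -23 to -29 mm.
- tube: white closed sample tube, plain cylinder 34 mm across, 140 mm long, flush grey ends, 80 to 170 g, lying loose on the board's near half, roughly across it. Origin at its centre, 17 mm above the board's top; its y axis is the tube's axis, the other two turn as it rolls. Rolls almost freely, coasts and rebounds if pushed fast, turns askew if pushed off centre.
- chock: loose rubber block, 40 (its x) x 36 (its y) x 28 mm high, 60 g, standing on the table left or right of the board, turned up to 0.8 rad. Origin at the centre of its underside. An x end (36 mm wide) goes against the tube, either will do; touching, its centre is 37 mm from the tube's axis.
- tape: roll of paper tape lying flat beside the board, ring 64 mm across, 20 mm high; origin under its centre; leave alone
- cork: small upright cork on the board beyond the stop bar, 20 mm across, 24 mm high; origin under its centre; leave alone
- jar: amber glass jar with a steel lid beyond the board, 60 mm across, 75 mm high; origin under its centre; leave alone
- dish: clear shallow dish beyond the board, 90 mm across, 14 mm high; origin under its centre; leave alone
- brush: brush lying on the table well to the left of the board; leave alone
- bottle: white bottle with a paper label, 60 mm across, 150 mm high, far left; origin under its centre; leave alone
- cup: white cup, 70 mm across, 90 mm high, far right; origin under its centre; leave alone
Things that resemble listed ones, but are neither listed nor needed, are in the scene too. Several things look just like the chock: the one meant starts farthest to the robot's left.

How it is judged:
By the outcome, as a careful person would: the job done as asked, in the order asked, and still so for the second after the job is handed in, with the robot touching nothing.
It also fails if it takes over 69 s, if anything falls off the work surface, if the arm or the gripper's body presses on something with over 40 N, if the wrist force passes 120 N, or if a joint passes its speed limit or range.

ROBOT

A 6-joint arm with a two-finger parallel gripper is mounted at the origin on the work surface. World frame = base frame: x ahead of the robot, y to its left, z up, the work surface at z = 0. Lengths are in m, angles in degrees, forces in N, time in s.
With the tool pointing down it reaches from about 0.275 to 0.825 m from the base axis. Payload 4.9 kg.
Tool frame: the origin (TCP) lies between the finger pads; the fingertips stand 11 mm ahead of it and the grasp point (between the pads) lies 8 mm behind it (finger_overhang is the distance from the TCP to the fingertips, in m); y points along the fingers, x is the direction in which the jaws open and shut, and the axes are right-handed (so a half turn about y gives the same grasp; the last joint's range is limited). The gripper opens to 85 mm and grips with 20 to 120 N. Pads are 22 mm wide; open, the fingers measure 114 mm over their backs; the gripper's body (76 mm by 85 mm) begins 54 mm behind the grasp point. The pads swing forward as they close: fully open they stand 13 mm farther back than shut.
Start: joints at [-76.1, 18.69, -11.035, 60.275, 0, 82.311], TCP at [0.202, -0.511, 0.242] pointing down, gripper open.
Joint ranges: [-152.03, 152.03], [-55.5, 102.48], [-74.3, 77.21], [-110.64, 120.58], [-84.22, 78.4], [-180, 180]. Speed limits (degrees/s): [147.25, 147.25, 180, 180, 180, 180].

INTERFACE

Orientations are given as a 3x3 rotation matrix whose columns are the frame's x, y, z axes.
In Python, from plant import observe, grab_frame, hand_in, outline_of, mark_of, finger_overhang gives the robot as it stands. The module is installed in compiled form; this text tells all that it offers.
- The arm moves only by the shell command python3 -m jog 'ROWS' [FORCE]. ROWS is JSON, a list of rows, each an object with "linear": the shift along the tool's x, y, z each as a share of 0.02 m, from -1 to 1, a list of three; "twist": the turn about the tool's y as a share of 5 degrees, from -1 to 1; "jaw": the opening, from -1 (shut) to 1 (fully open). In form: [{"linear": [tx, ty, tz], "twist": twist, "jaw": jaw}, ...]. A call has 1 to 8 rows; each row shifts and turns the commanded pose from where the row before left it, along the tool's axes as they then stand; what a row does not reach is not made up. A row lasts 1/8 s, in which the tool goes at most 62.5 mm and 10.7 degrees, less where a joint would pass 70% of its speed; a pose out of reach is approached as far as the arm can. A call with a number of a shift or a turn outside -1 to 1 is refused whole. A call with a gripper value outside its range is refused whole. The fingers move at their own pace and stop on an object; FORCE is the grip in N (left out, the last holds). Time passes only in rows, so rows that do not move let the fingers close. It gives the time, the measured TCP pose, the force and the opening at its end, in the units of the state.
- observe(): the state, without advancing time (a new reading comes with each control period).
- grab_frame(name): name is "side" or "top" or "wrist"; returns a dict with "color" (420x560x3 uint8, red, green, blue), "fx", "fy", "cx", "cy" (pixels), "k1" (the pictures are not rectified: a ray, as slopes to the right and down, at radius r is drawn at 1 + k1 r^2 times it, then the intrinsics apply), "origin" and "attitude" of the camera in the world. Camera axes: x right, y down, z forward; pixel columns grow to the right and rows downward; lengths in m; the calibration is good to about 2 mm. A picture is of the moment at which its call begins. There is no depth.
- hand_in(): hands the job in, once; it reports no verdict.
Trained networks look in a picture, given as the dict that the camera call returned (one of the last four; its "shot" number tells which), for a name from the list of things; names that differ only in an ending like _2 or _b are one class to them, and where a whole thing is asked for, a point or a joint stands for the part that bears it (a point fixed in the world has none). Each returns a list of dicts, best first, with "confidence" (0 to 1); they miss things now and then, are a little off and sometimes report something else, mostly with a low value. They report only what shows in the picture. A call takes as long as a camera call. They do not tell look-alikes from the thing itself.
- outline_of(picture, query): "pixels" (420x560 bool, what is visible of it) and "extent" ([left, top, right, bottom] in pixels, round what is visible of it).
- mark_of(picture, query): "location" ([row, column] in pixels: a listed point, or the origin of a listed thing).
The state is a dict: "clock": time; "qpos": joint angles; "dq": joint speeds; "effort": joint torques, N m; "eef_pos": TCP position; "tcp_rot": TCP orientation; "wrist_force": force on the tool from outside, world axes, zero at the start; "wrist_torque": the same for the moment, N m; "finger_gap": finger opening in m.
Only numpy, scipy, OpenCV 4.12 (cv2) and the standard library are available. Lean on these libraries where they do the work, as an engineer would, in place of code of your own. Each camera call takes 0.05 s, during which the arm holds its last target.

## Working session

There is one attempt and no reset: what is moved stays moved. The work goes in short steps, Python scripts to look and compute and a shell command to move; the robot and the scene stay as the last step left them, time stands still between calls to the robot, and variables do not carry over. Pictures are saved under pics/ and viewed, and the job is handed in when it is done.

```bash
ls; mkdir -p pics; python3 - <<'E'
from plant import *
import cv2
s=observe()
for k in s: print(k,s[k])
print(finger_overhang if not callable(finger_overhang) else finger_overhang())
for n in ("side","top","wrist"):
    f=grab_frame(n); cv2.imwrite(f"pics/a_{n}.png",f["color"][:,:,::-1]); print(n,{k:v for k,v in f.items() if k!="color"})
E
```

```text
pics
clock 0.0
qpos [-7.60998642e+01  1.87330905e+01 -1.10889827e+01  6.02758543e+01
 -8.19065341e-04  8.23122860e+01]
dq [-0.01927902 -0.04139303  0.01334534  0.03442527  0.04989574 -0.03317537]
effort [ 6.14493365e-04 -4.43395078e+01  2.62438595e+01  1.53363298e-02
 -1.02281217e-04  7.63652480e-06]
eef_pos [ 0.20224708 -0.510879    0.24151319]
tcp_rot [[ 3.67927027e-01 -4.24468142e-04  9.29854571e-01]
 [-9.29853122e-01  1.65567175e-03  3.67927209e-01]
 [-1.69570733e-03 -9.99998539e-01  2.14473358e-04]]
wrist_force [0.32019653 0.01232874 0.75166841]
wrist_torque [ 0.0265126  -0.01624153  0.04545228]
finger_gap 0.08571063279135577
0.011
side {'fx': 518.8642565956677, 'fy': 518.8642565956677, 'cx': 278.1752463032471, 'cy': 207.78055486468023, 'k1': 0.06074627175694097, 'origin': array([-0.06439609,  0.73035912,  0.97074629]), 'attitude': array([[-0.75430881, -0.44768956,  0.48020024],
       [-0.65646839,  0.52348429, -0.54315141],
       [-0.00821406, -0.72494017, -0.68876286]]), 'shot': 1}
top {'fx': 403.55004245785744, 'fy': 403.55004245785744, 'cx': 281.2726835578347, 'cy': 210.99032718716012, 'k1': -0.09530641003195041, 'origin': array([0.3583553 , 0.02618018, 1.38766026]), 'attitude': array([[ 0.00916744, -0.98349475,  0.18070428],
       [-0.99965851, -0.0134362 , -0.02241297],
       [ 0.02447101, -0.1804371 , -0.98328207]]), 'shot': 2}
wrist {'fx': 306.82776954737443, 'fy': 306.82776954737443, 'cx': 278.44415380142914, 'cy': 209.4246810401341, 'k1': -0.0371116101101675, 'origin': array([ 0.26829594, -0.48552078,  0.37271098]), 'attitude': array([[ 0.36705959, -0.89352071, -0.25862716],
       [-0.93019684, -0.35289884, -0.10097643],
       [-0.00104469,  0.27763853, -0.96068504]]), 'shot': 3}
```

View pics/a_top.png

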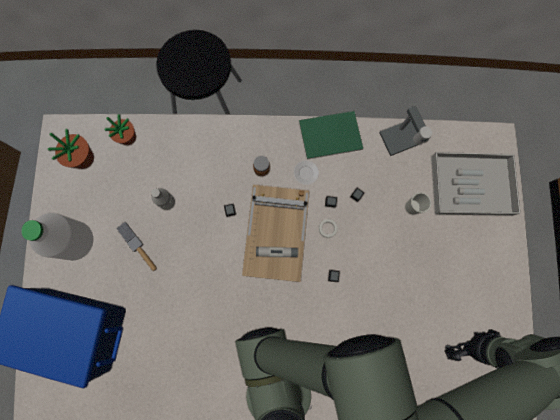

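View pics/a_side.png

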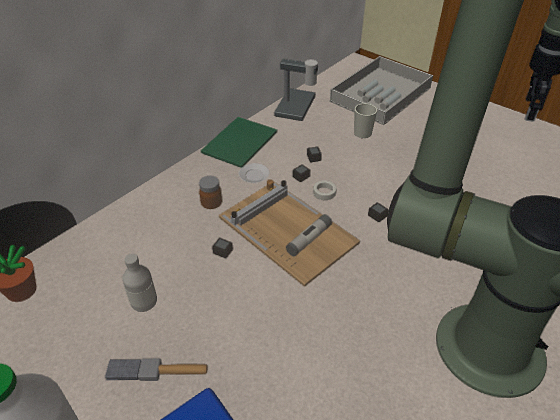

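View pics/a_wrist.png

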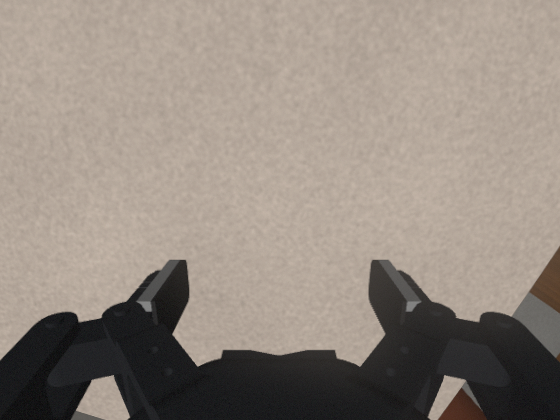

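The top view shows four look-alike blocks, at about (230,210), (331,201), (357,194) and (334,276) px. The one farthest to the robot's left is (230,210), which is (222,247) in the side view. Next I'll measure everything.

```bash
cat > h.py <<'E'
import numpy as np, cv2
from plant import *
def ray(f,uv):
    uv=np.atleast_2d(np.asarray(uv,float))
    d=np.stack([(uv[:,0]-f["cx"])/f["fx"],(uv[:,1]-f["cy"])/f["fy"]],1)
    s=d.copy()
    for _ in range(20): s=d/(1+f["k1"]*(s**2).sum(1,keepdims=True))
    return np.c_[s,np.ones(len(s))]@np.array(f["attitude"]).T
def onplane(f,uv,z):
    r=ray(f,uv); o=np.array(f["origin"]); return o+r*((z-o[2])/r[:,2])[:,None]
def proj(f,p):
    p=(np.atleast_2d(p)-f["origin"])@np.array(f["attitude"])
    s=p[:,:2]/p[:,2:]; s=s*(1+f["k1"]*(s**2).sum(1,keepdims=True))
    return s*[f["fx"],f["fy"]]+[f["cx"],f["cy"]]
E
python3 - <<'E'
from h import *
for n in ("top","side"):
    f=grab_frame(n)
    c=f["color"]
    big=cv2.resize(c[160:300,200:380] if n=="top" else c[140:300,190:410],None,fx=4 if n=="top" else 3.6,fy=4 if n=="top" else 3.6,interpolation=cv2.INTER_CUBIC)
    cv2.imwrite(f"pics/b_{n}.png",big[:,:,::-1][:600,:800])
    for q in ("board","stop","tube","chock","tape","cork","jar","dish"):
        for o in outline_of(f,q)[:5]:
            m=o["pixels"].astype(np.uint8); ys,xs=np.nonzero(m)
            if len(xs)<3: continue
            r=cv2.minAreaRect(np.c_[xs,ys].astype(np.float32)); bx=cv2.boxPoints(r)
            z={"board":.012,"stop":.036,"tube":.029,"chock":.028}.get(q,0)
            P=onplane(f,bx,z)[:,:2]; 
            print(n,q,round(o["confidence"],2),o["extent"],len(xs),P.round(3).tolist())
        for o in mark_of(f,q)[:5]:
            z={"board":0,"stop":.012,"tube":.029,"cork":.012}.get(q,0)
            print("   mark",n,q,round(o["confidence"],2),np.round(o["location"],1),onplane(f,o["location"][::-1],z)[0].round(4))
print(observe()["clock"])
E
```

```text
top board 0.97 [243.7, 183.9, 309.0, 282.6] 4903 [[0.39, 0.128], [0.712, 0.099], [0.691, -0.109], [0.369, -0.072]]
   mark top board 0.88 [232.  277.1] [0.5392 0.0083 0.    ]
top stop 0.87 [255.7, 195.2, 311.4, 206.2] 501 [[0.631, 0.098], [0.672, 0.095], [0.654, -0.095], [0.612, -0.09]]
top stop 0.59 [293.5, 160.9, 319.6, 185.3] 503 [[0.785, -0.047], [0.786, -0.132], [0.7, -0.131], [0.699, -0.048]]
   mark top stop 0.72 [204.9 279.7] [6.326e-01 5.000e-04 1.200e-02]
top tube 0.71 [255.9, 246.5, 300.0, 256.0] 429 [[0.487, 0.079], [0.489, -0.062], [0.455, -0.062], [0.453, 0.079]]
   mark top tube 0.93 [250.4 275.3] [0.4729 0.0141 0.029 ]
top chock 0.63 [324.6, 195.4, 338.9, 207.3] 128 [[0.663, -0.156], [0.664, -0.198], [0.625, -0.197], [0.624, -0.155]]
top chock 0.63 [352.2, 190.1, 362.7, 203.5] 84 [[0.666, -0.245], [0.692, -0.27], [0.671, -0.291], [0.645, -0.266]]
top chock 0.46 [225.8, 206.3, 238.1, 213.8] 135 [[0.625, 0.197], [0.635, 0.16], [0.593, 0.148], [0.583, 0.186]]
top chock 0.33 [318.8, 221.7, 337.7, 237.4] 183 [[0.582, -0.134], [0.583, -0.196], [0.521, -0.195], [0.52, -0.134
[... 2558 characters left out ...]
 0.56 [311.2, 180.0, 336.7, 199.3] 354 [[0.612, -0.188], [0.562, -0.23], [0.514, -0.165], [0.562, -0.124]]
   mark side tape 0.53 [195.2 325.2] [ 0.5463 -0.1586  0.    ]
side cork 0.52 [266.3, 182.0, 274.2, 183.9] 38 [[0.711, -0.104], [0.702, -0.111], [0.679, -0.085], [0.688, -0.078]]
   mark side cork 0.54 [188.5 266.6] [ 0.6799 -0.0637  0.012 ]
side jar 0.57 [196.8, 173.1, 218.4, 212.3] 636 [[0.88, 0.005], [0.833, -0.035], [0.73, 0.066], [0.773, 0.104]]
   mark side jar 0.71 [200.  207.6] [0.781 0.068 0.   ]
side dish 0.96 [240.2, 162.5, 270.1, 182.1] 450 [[0.829, -0.106], [0.763, -0.162], [0.705, -0.097], [0.768, -0.043]]
   mark side dish 0.68 [176.6 255. ] [ 0.7497 -0.0905  0.    ]
1.85
```

View pics/b_top.png

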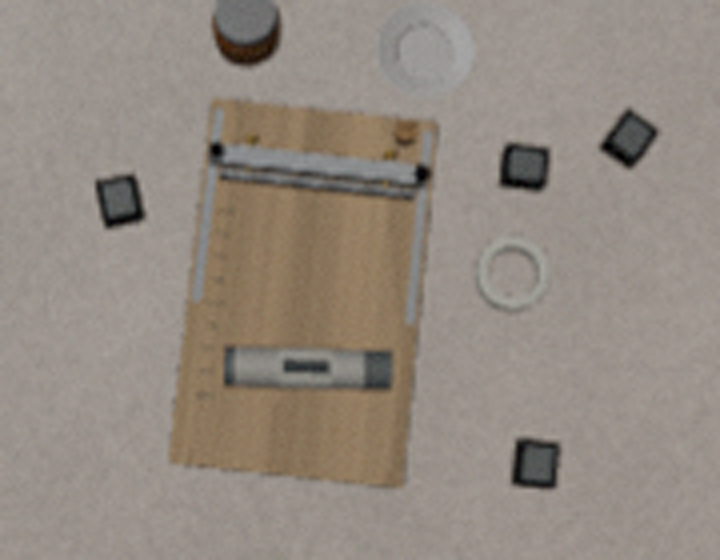

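View pics/b_side.png

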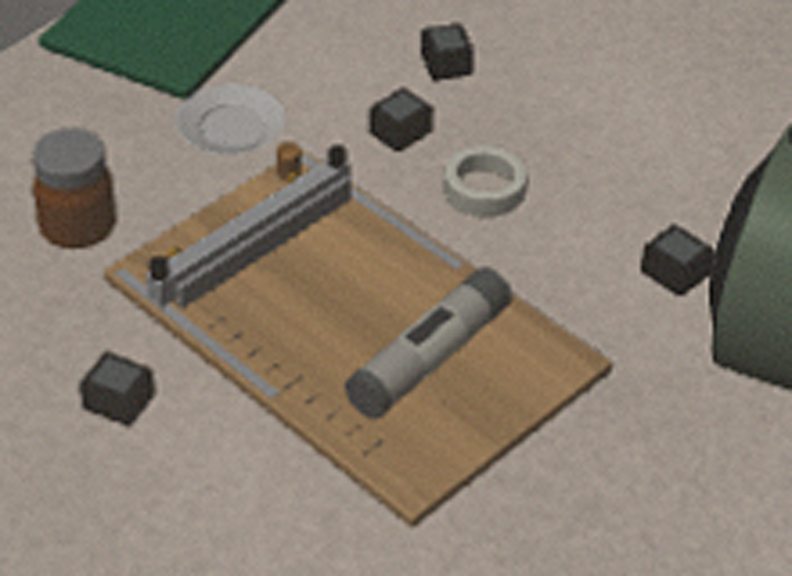

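The chosen chock is the block at top (230,210), side (222,247). It is alone to the left of the board and farthest left. In the crops it sits at (120,200) top and (118,388) side, and the other three are all on the right. Next I'll refine the board, tube and chock poses.

```bash
python3 - <<'E'
from h import *
from scipy.optimize import least_squares
F={n:grab_frame(n) for n in ("top","side")}
M={}
def ms(q,near=None):
    out={}
    for n,f in F.items():
        for o in outline_of(f,q):
            ys,xs=np.nonzero(o["pixels"])
            c=onplane(f,[[xs.mean(),ys.mean()]],.01)[0,:2]
            if near is None or np.hypot(*(c-near))<.06: out[n]=o["pixels"].astype(np.uint8); break
    return out
def box(x,y,t,hx,hy,z0,z1):
    c,s=np.cos(t),np.sin(t)
    return np.array([[x+c*a-s*b,y+s*a+c*b,z] for a in(-hx,hx) for b in(-hy,hy) for z in(z0,z1)])
def cyl(x,y,t):
    a=np.linspace(0,2*np.pi,40); P=[]
    for e in(-.07,.07):
        for k in a:
            u=.017*np.cos(k); P.append([x+np.cos(t)*u-np.sin(t)*e,y+np.sin(t)*u+np.cos(t)*e,.029+.017*np.sin(k)])
    return np.array(P)
def fit(masks,shape,p0,percam=True):
    def iou(p,n):
        S=8; m=masks[n]; im=np.zeros((420*1,560),np.float32)
        h=cv2.convexHull(proj(F[n],shape(*p)).astype(np.float32))
        x0,y0=np.maximum(h[:,0].min(0).astype(int)-6,0); x1,y1=h[:,0].max(0).astype(int)+7
        b=np.zeros(((y1-y0)*S,(x1-x0)*S),np.uint8)
        cv2.fillPoly(b,[np.round((h-[x0-.5,y0-.5])*S).astype(np.int32)],255)
        r=cv2.resize(b,(x1-x0,y1-y0),interpolation=cv2.INTER_AREA)/255.
        im[y0:y1,x0:x1]=r
        return np.abs(im-m).sum()/m.sum()
    from scipy.optimize import minimize
    for ns in [[n] for n in masks]+[list(masks)]:
        r=min((minimize(lambda p:sum(iou(p,n) for n in ns),p0+np.array([0,0,d]),method="Nelder-Mead",options=dict(initial_simplex=p0+np.array([[0,0,d],[.01,0,d],[0,.01,d],[0,0,d+.1]]),xatol=1e-4,fatol=1e-5)) for d in(0,.1,-.1)),key=lambda r:r.fun)
        print("  ",ns,r.x.round(4),round(r.fun,3))
p=np.array([.538,.01,-.1])
print("board");fit(ms("board"),lambda x,y,t:box(x,y,t,.16,.1,0,.012),p)
print("tube");fit(ms("tube"),cyl,np.array([.467,.012,0.]))
print("chock");fit(ms("chock",np.array([.609,.17])),lambda x,y,t:box(x,y,t,.02,.018,0,.028),np.array([.609,.17,.2]))
# stop bar+plate hull
print("stop (bar only)");fit(ms("stop"),lambda x,y,t:box(x+.008*np.cos(t),y,t,.008,.095,.012,.036),np.array([.63,0,-.1]))
print(observe()["clock"])
E
```

```text
board
   ['top'] [ 0.539   0.0126 -0.0911] 0.116
   ['side'] [ 0.5405  0.0111 -0.0985] 0.157
   ['top', 'side'] [ 0.5394  0.012  -0.0919] 0.276
tube
   ['top'] [ 0.4705  0.0096 -0.0135] 0.111
   ['side'] [ 0.4707  0.0087 -0.0139] 0.072
   ['top', 'side'] [ 0.4705  0.0092 -0.0129] 0.186
chock
   ['top'] [0.613  0.1728 0.2749] 0.263
   ['side'] [0.6144 0.172  0.2855] 0.153
   ['top', 'side'] [0.6136 0.1726 0.3184] 0.426
stop (bar only)
   ['top'] [ 0.6357  0.0021 -0.0953] 0.337
   ['side'] [ 0.6358  0.0018 -0.1082] 0.266
   ['top', 'side'] [ 0.6354  0.003  -0.0918] 0.606
2.35
```

```bash
python3 -m jog '[{"linear":[-0.54,0,0.7],"twist":-0.985,"jaw":1},{"linear":[-0.54,0,0.7],"twist":-0.985,"jaw":1},{"linear":[-0.54,0,0.7],"twist":-0.985,"jaw":1},{"linear":[-0.54,0,0.7],"twist":-0.985,"jaw":1},{"linear":[-0.27,0,0.84],"twist":-0.985,"jaw":1},{"linear":[-0.27,0,0.84],"twist":-0.985,"jaw":1},{"linear":[-0.27,0,0.84],"twist":-0.985,"jaw":1},{"linear":[-0.27,0,0.84],"twist":-0.985,"jaw":1}]'
python3 -m jog '[{"linear":[0.03,0,0.88],"twist":-0.985,"jaw":1},{"linear":[0.03,0,0.88],"twist":-0.985,"jaw":1},{"linear":[0.03,0,0.88],"twist":-0.985,"jaw":1},{"linear":[0.03,0,0.88],"twist":-0.985,"jaw":1},{"linear":[0.32,0,0.82],"twist":-0.985,"jaw":1},{"linear":[0.32,0,0.82],"twist":-0.985,"jaw":1},{"linear":[0.32,0,0.82],"twist":-0.985,"jaw":1},{"linear":[0.32,0,0.82],"twist":-0.985,"jaw":1}]'
```

```text
clock: 3.35
eef_pos: [0.2586, -0.3819, 0.2423]
tcp_rot: [[0.876, 0.0, 0.482], [-0.482, -0.0, 0.876], [0.0, -1.0, -0.0]]
wrist_force: [0.7, 0.3, 0.2]
finger_gap: 0.0853
clock: 4.35
eef_pos: [0.3143, -0.2532, 0.2424]
tcp_rot: [[0.983, 0.0, -0.183], [0.183, -0.0, 0.983], [0.0, -1.0, -0.0]]
wrist_force: [0.3, -0.5, 0.0]
finger_gap: 0.0853
```

```bash
python3 -m jog '[{"linear":[0.58,0.4,0.66],"twist":-0.985,"jaw":1},{"linear":[0.58,0.4,0.66],"twist":-0.985,"jaw":1},{"linear":[0.58,0.4,0.66],"twist":-0.985,"jaw":1},{"linear":[0.58,0.4,0.66],"twist":-0.985,"jaw":1},{"linear":[0.77,0.4,0.43],"twist":-0.985,"jaw":1},{"linear":[0.77,0.4,0.43],"twist":-0.985,"jaw":1},{"linear":[0.77,0.4,0.43],"twist":-0.985,"jaw":1},{"linear":[0.77,0.4,0.43],"twist":-0.985,"jaw":1}]'
python3 -m jog '[{"linear":[0.87,0.4,0.15],"twist":-0.985,"jaw":1},{"linear":[0.87,0.4,0.15],"twist":-0.985,"jaw":1},{"linear":[0.87,0.4,0.15],"twist":-0.985,"jaw":1},{"linear":[0.87,0.4,0.15],"twist":-0.985,"jaw":1},{"linear":[0.87,0.4,-0.15],"twist":-0.985,"jaw":1},{"linear":[0.87,0.4,-0.15],"twist":-0.985,"jaw":1},{"linear":[0.87,0.4,-0.15],"twist":-0.985,"jaw":1},{"linear":[0.87,0.4,-0.15],"twist":-0.985,"jaw":1},{"linear":[0,0,0],"twist":0,"jaw":1}]' || true
```

```text
clock: 5.35
eef_pos: [0.3702, -0.1246, 0.1782]
tcp_rot: [[0.643, 0.001, -0.765], [0.765, -0.0, 0.643], [0.0, -1.0, -0.001]]
wrist_force: [-0.6, -0.2, -0.0]
finger_gap: 0.0856validation failed for argument at $...
```

```bash
python3 -c "
from plant import *
s=observe();print(s['clock'],s['eef_pos'],s['qpos'])"
```

```text
5.35 [ 0.37017415 -0.12463105  0.17819652] [-2.94697182e+01  5.36659099e+00 -3.85266276e+01  4.60733404e+01
  1.25332738e-03  1.05797976e+01]
```

```bash
python3 -m jog '[{"linear":[0.87,0.4,0.15],"twist":-0.985,"jaw":1},{"linear":[0.87,0.4,0.15],"twist":-0.985,"jaw":1},{"linear":[0.87,0.4,0.15],"twist":-0.985,"jaw":1},{"linear":[0.87,0.4,0.15],"twist":-0.985,"jaw":1},{"linear":[0.87,0.4,-0.15],"twist":-0.985,"jaw":1},{"linear":[0.87,0.4,-0.15],"twist":-0.985,"jaw":1},{"linear":[0.87,0.4,-0.15],"twist":-0.985,"jaw":1},{"linear":[0.87,0.4,-0.15],"twist":-0.985,"jaw":1}]'
python3 - <<'E'
from h import *
for n in("wrist","side"):
    f=grab_frame(n); cv2.imwrite(f"pics/c_{n}.png",f["color"][:,:,::-1])
s=observe();print(s['clock'],s['eef_pos'],s['tcp_rot'])
E
```

```text
clock: 6.35
eef_pos: [0.4252, 0.0049, 0.1142]
tcp_rot: [[0.011, 0.001, -1.0], [1.0, -0.0, 0.011], [-0.0, -1.0, -0.001]]
wrist_force: [-0.1, 1.0, -0.2]
finger_gap: 0.0853
6.45 [0.42450176 0.00545209 0.11375523] [[ 1.18246847e-02 -8.85484594e-04 -9.99929694e-01]
 [ 9.99929980e-01  4.70071897e-04  1.18242718e-02]
 [ 4.59568638e-04 -9.99999497e-01  8.90981044e-04]]
```

View pics/c_wrist.png

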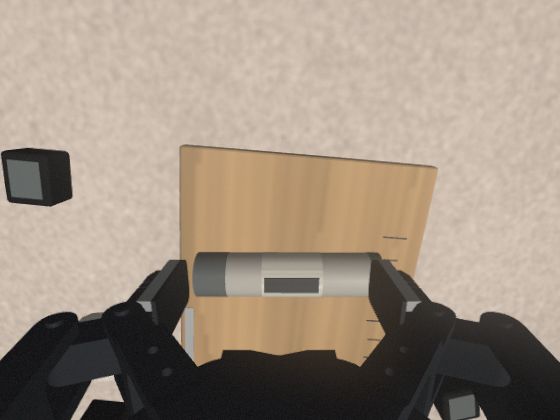

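View pics/c_side.png

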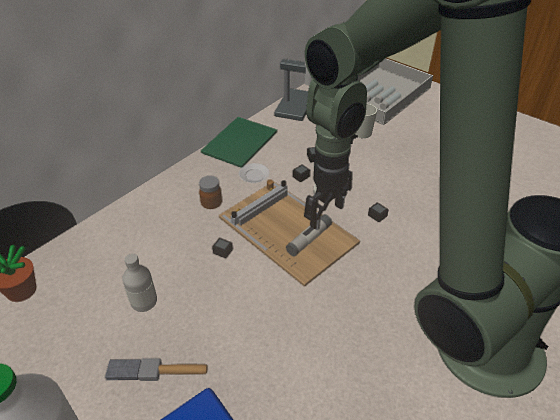

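```bash
python3 - <<'E'
from h import *
f=grab_frame("wrist")
g=cv2.cvtColor(f["color"],cv2.COLOR_RGB2HSV)[:,:,1].astype(float)
P=[]
for u in range(200,420,4):
    col=g[130:185,u]; d=np.convolve(col,[1,1,1,-1,-1,-1],'valid') # rise
    k=np.argmax(d[:]) ; P.append([u,130+k+2.5])
P=np.array(P); W=onplane(f,P,.012)
vx=cv2.fitLine(W[:,:2].astype(np.float32),cv2.DIST_HUBER,0,1e-4,1e-4).ravel()
print("board near edge dir",vx, "yaw", np.degrees(np.arctan2(-vx[0]*np.sign(vx[1]),abs(vx[1]))))
for q in("tube",):
    for o in outline_of(f,q)[:2]:
        m=o["pixels"]; print(o["confidence"],o["extent"])
        us=np.arange(225,355,4); top=[];bot=[]
        for u in us:
            ys=np.nonzero(m[:,u])[0]
            if len(ys): top.append([u,ys.min()-.5]);bot.append([u,ys.max()+.5])
        for nm,e in(("near",top),("far",bot)):
            w=onplane(f,e,.029); l=cv2.fitLine(w[:,:2].astype(np.float32),cv2.DIST_HUBER,0,1e-4,1e-4).ravel(); s=np.sign(l[1])
            print(nm,l,np.degrees(np.arctan2(-l[0]*s,abs(l[1]))))
s=observe();print(s['clock'],s['eef_pos'],s['wrist_force'])
E
```

```text
board near edge dir [0.09774095 0.9952119  0.38011265 0.02814056] yaw -5.609099
0.67 [194.8, 252.1, 379.8, 300.4]
near [0.0133653  0.99991065 0.45203373 0.01821124] -0.7657983
far [0.01684451 0.99985814 0.4906413  0.0199848 ] -0.9651646
6.55 [0.42461437 0.00432833 0.1143642 ] [-0.36010297 -0.30802933  0.14145646]
```

```bash
python3 -m jog '[{"linear":[0.2,0,0.7],"twist":0,"jaw":1},{"linear":[0,1,0],"twist":0,"jaw":1},{"linear":[0,1,0],"twist":0,"jaw":1},{"linear":[0,1,0],"twist":0,"jaw":1},{"linear":[0,0.7,0],"twist":0,"jaw":1},{"linear":[0,0,0],"twist":0,"jaw":1}]'
python3 - <<'E'
from h import *
f=grab_frame("side"); cv2.imwrite("pics/d_side.png",cv2.resize(f["color"][160:280,250:390],None,fx=5,fy=5,interpolation=cv2.INTER_CUBIC)[:,:,::-1])
s=observe();print(s['eef_pos'],s['wrist_force'])
E
```

```text
clock: 7.3
eef_pos: [0.409, 0.0084, 0.0399]
tcp_rot: [[0.015, -0.002, -1.0], [1.0, 0.0, 0.015], [0.0, -1.0, 0.002]]
wrist_force: [-0.9, 0.6, 0.3]
finger_gap: 0.0857
[0.40972053 0.00841299 0.0404373 ] [-0.2730965   0.13506396 -0.00947996]
```

View pics/d_side.png

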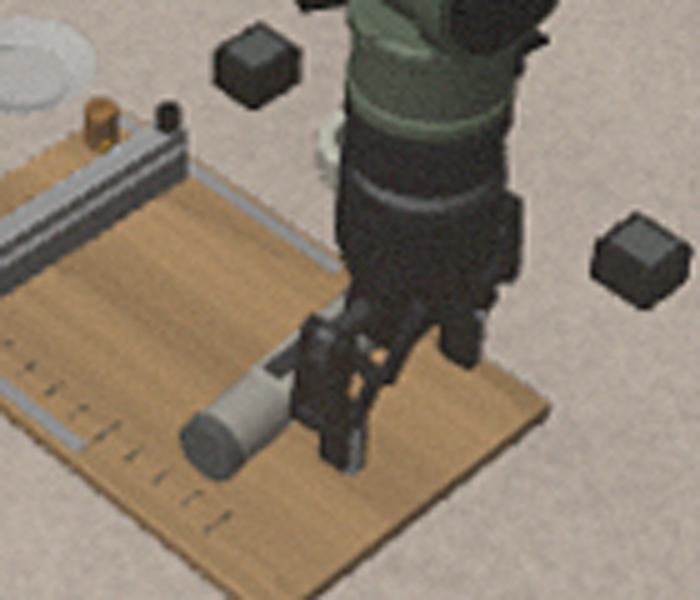

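```bash
python3 - <<'E'
from h import *
f=grab_frame("side")
for z in(.029,.036,.042):
    for dx in(-.011,.011):
        for y in(.043,.057): print(z,dx,y,((proj(f,[.409+dx,.0084+y,z])[0]-[250,160])*5).round())
E
```

```text
0.029 -0.011 0.043 [360. 491.]
0.029 -0.011 0.057 [342. 508.]
0.029 0.011 0.043 [324. 468.]
0.029 0.011 0.057 [306. 485.]
0.036 -0.011 0.043 [361. 481.]
0.036 -0.011 0.057 [343. 498.]
0.036 0.011 0.043 [324. 459.]
0.036 0.011 0.057 [306. 475.]
0.042 -0.011 0.043 [362. 473.]
0.042 -0.011 0.057 [343. 490.]
0.042 0.011 0.043 [325. 450.]
0.042 0.011 0.057 [307. 467.]
```

```bash
python3 -m jog '[{"linear":[0,0.5,0],"twist":0,"jaw":1},{"linear":[0,0.3,0],"twist":0,"jaw":1},{"linear":[0,0,0],"twist":0,"jaw":1}]'
python3 -m jog '[{"linear":[0,0.1,0],"twist":0,"jaw":1},{"linear":[0,0,0],"twist":0,"jaw":1}]'
python3 -m jog '[{"linear":[0,0.1,0],"twist":0,"jaw":1},{"linear":[0,0,0],"twist":0,"jaw":1}]'
python3 - <<'E'
from h import *
f=grab_frame("side"); cv2.imwrite("pics/e_side.png",cv2.resize(f["color"][200:280,270:390],None,fx=6,fy=6,interpolation=cv2.INTER_CUBIC)[:,:,::-1])
s=observe();print(s['eef_pos'],s['wrist_force'])
for z in(.009,.02):
    for dx in(-.011,.011):
        for y in(.043,.050): print(z,dx,y,((proj(f,[s['eef_pos'][0]+dx,.0084+y,z])[0]-[270,200])*6).round())
E
```

```text
clock: 7.78
eef_pos: [0.4102, 0.0087, 0.0238]
tcp_rot: [[0.014, -0.001, -1.0], [1.0, 0.0, 0.014], [0.0, -1.0, 0.001]]
wrist_force: [-0.5, -0.5, -0.7]
finger_gap: 0.0855
clock: 8.02
eef_pos: [0.4107, 0.0086, 0.0222]
tcp_rot: [[0.014, -0.0, -1.0], [1.0, 0.0, 0.014], [0.0, -1.0, 0.0]]
wrist_force: [-0.4, 0.7, 0.2]
finger_gap: 0.0851
clock: 8.28
eef_pos: [0.4107, 0.0086, 0.0202]
tcp_rot: [[0.014, -0.0, -1.0], [1.0, 0.0, 0.014], [0.0, -1.0, 0.0]]
wrist_force: [-0.2, 0.1, -0.7]
finger_gap: 0.0856
[0.4106798  0.00858622 0.02025492] [ 0.50867919 -0.42676073 -0.11913085]
0.009 -0.011 0.043 [306. 380.]
0.009 -0.011 0.05 [296. 390.]
0.009 0.011 0.043 [263. 353.]
0.009 0.011 0.05 [253. 363.]
0.02 -0.011 0.043 [308. 362.]
0.02 -0.011 0.05 [297. 372.]
0.02 0.011 0.043 [264. 335.]
0.02 0.011 0.05 [254. 345.]
```

View pics/e_side.png

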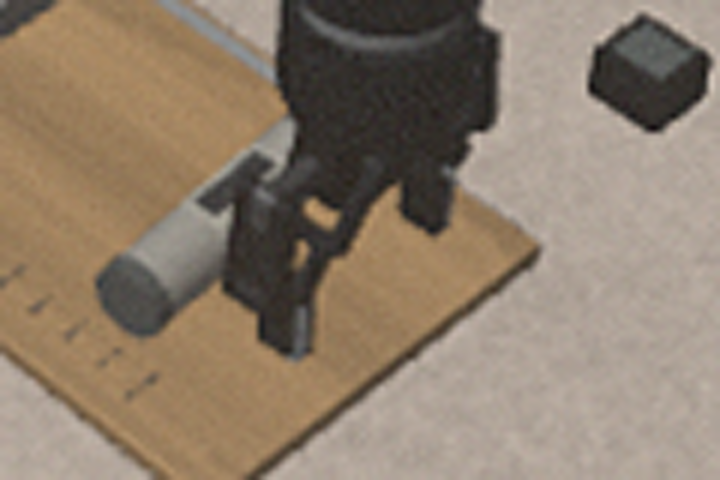

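```bash
python3 -m jog '[{"linear":[0,0.15,0],"twist":0,"jaw":1},{"linear":[0,0,-0.5],"twist":0,"jaw":1},{"linear":[0,0,-0.4],"twist":0,"jaw":1},{"linear":[0,0,-0.15],"twist":0,"jaw":1},{"linear":[0,0,-0.1],"twist":0,"jaw":1},{"linear":[0,0,-0.1],"twist":0,"jaw":1},{"linear":[0,0,0],"twist":0,"jaw":1}]'
python3 - <<'E'
from h import *
f=grab_frame("side"); cv2.imwrite("pics/f_side.png",cv2.resize(f["color"][200:280,270:390],None,fx=6,fy=6,interpolation=cv2.INTER_CUBIC)[:,:,::-1])
f=grab_frame("wrist"); cv2.imwrite("pics/f_wrist.png",f["color"][:,:,::-1])
E
```

```text
clock: 9.2
eef_pos: [0.4357, 0.0082, 0.0173]
tcp_rot: [[0.014, -0.0, -1.0], [1.0, -0.0, 0.014], [-0.0, -1.0, 0.0]]
wrist_force: [-0.6, 0.7, 0.4]
finger_gap: 0.0856
```

View pics/f_side.png

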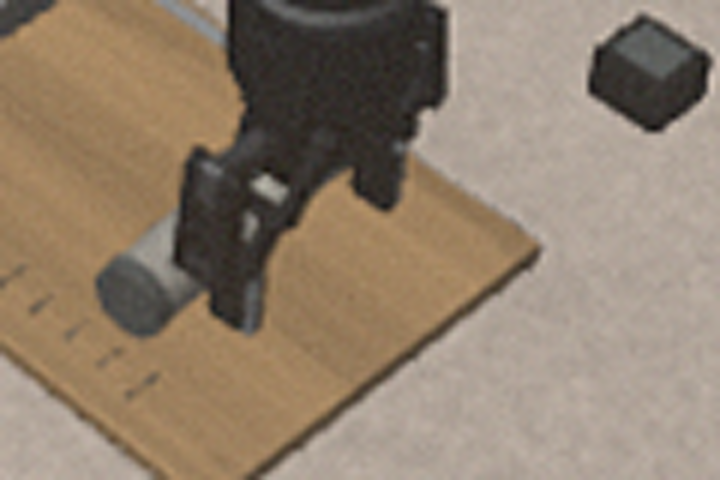

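View pics/f_wrist.png

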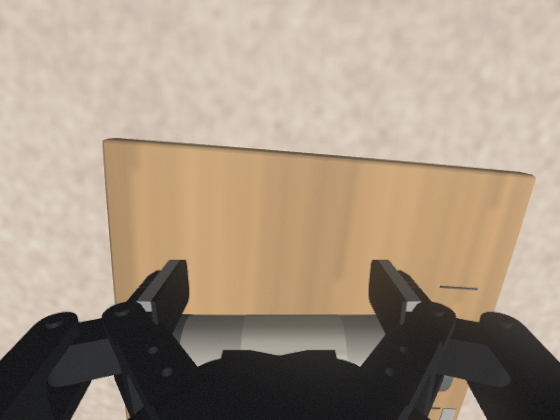

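```bash
python3 -m jog '[{"linear":[0,0,-0.1],"twist":0,"jaw":1},{"linear":[0,0,-0.1],"twist":0,"jaw":1},{"linear":[0,0,-0.1],"twist":0,"jaw":1},{"linear":[0,0,-0.1],"twist":0,"jaw":1},{"linear":[0,0,-0.1],"twist":0,"jaw":1},{"linear":[0,0,-0.12],"twist":0,"jaw":1},{"linear":[0,0,-0.12],"twist":0.05,"jaw":1},{"linear":[0,0,-0.14],"twist":0.05,"jaw":1}]'
python3 -m jog '[{"linear":[0,0,-0.15],"twist":0.08,"jaw":1},{"linear":[0,0,-0.15],"twist":0.08,"jaw":1},{"linear":[0,0,-0.15],"twist":0.08,"jaw":1},{"linear":[0,0,-0.15],"twist":0.08,"jaw":1},{"linear":[0,0,-0.15],"twist":0.08,"jaw":1},{"linear":[0,0,-0.15],"twist":0.08,"jaw":1},{"linear":[0,0,-0.15],"twist":0.08,"jaw":1},{"linear":[0,0,-0.15],"twist":0.08,"jaw":1}]'
python3 - <<'E'
from h import *
f=grab_frame("side"); cv2.imwrite("pics/g_side.png",cv2.resize(f["color"][170:270,230:370],None,fx=5,fy=5,interpolation=cv2.INTER_CUBIC)[:,:,::-1])
f=grab_frame("wrist"); cv2.imwrite("pics/g_wrist.png",f["color"][:,:,::-1])
E
```

```text
clock: 10.3
eef_pos: [0.4535, 0.0079, 0.0173]
tcp_rot: [[0.023, -0.0, -1.0], [1.0, 0.0, 0.023], [0.0, -1.0, 0.0]]
wrist_force: [-0.4, -1.0, 0.3]
finger_gap: 0.0853
clock: 11.3
eef_pos: [0.4775, 0.0068, 0.0173]
tcp_rot: [[0.079, 0.0, -0.997], [0.997, -0.0, 0.079], [-0.0, -1.0, -0.0]]
wrist_force: [0.3, -0.0, -0.6]
finger_gap: 0.0855
```

View pics/g_side.png

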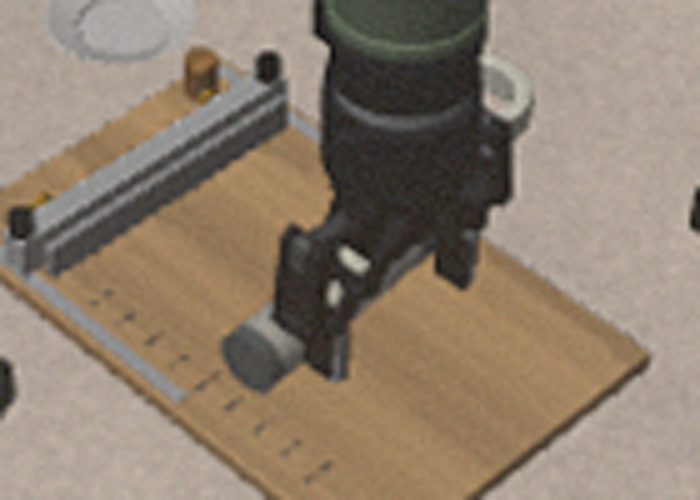

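View pics/g_wrist.png

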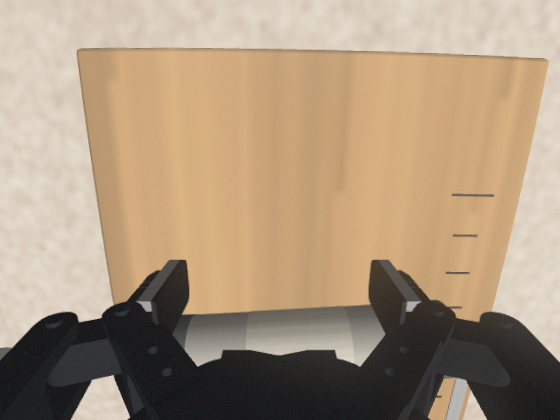

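```bash
cat >> h.py <<'E'
def tubeline(f,show=False):
    o=outline_of(f,"tube")
    for t in o[:1]:
        m=t["pixels"]; e=[]
        for u in range(200,352,4):
            ys=np.nonzero(m[:,u])[0]
            if len(ys)>3: e.append([u,ys.min()-.5])
        if len(e)<5: print("few",len(e));continue
        w=onplane(f,e,.029); l=cv2.fitLine(w[:,:2].astype(np.float32),cv2.DIST_HUBER,0,1e-4,1e-4).ravel(); s=np.sign(l[1])
        print("tube yaw",round(np.degrees(np.arctan2(-l[0]*s,abs(l[1]))),2),"near line pt",l[2:],"conf",t["confidence"],"px",e[0],e[-1])
E
python3 - <<'E'
from h import *
f=grab_frame("wrist"); cv2.imwrite("pics/h_wrist.png",f["color"][:,:,::-1]); tubeline(f)
f=grab_frame("wrist"); tubeline(f)
print(observe()["eef_pos"],observe()["wrist_force"],observe()["clock"])
E
```

```text
tube yaw -0.48 near line pt [0.4901442  0.00324764] conf 0.68 px [200, np.float64(316.5)] [348, np.float64(307.5)]
tube yaw -0.28 near line pt [0.49017054 0.00688484] conf 0.93 px [200, np.float64(317.5)] [348, np.float64(309.5)]
[0.47714038 0.00684579 0.01723919] [-0.03605258  0.1228741  -0.34456082] 11.6
```

View pics/h_wrist.png

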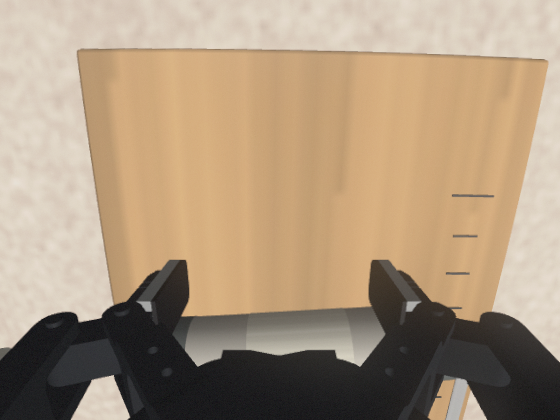

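```bash
python3 -m jog '[{"linear":[0,0,-0.1],"twist":0.1,"jaw":1},{"linear":[0,0,-0.1],"twist":0.1,"jaw":1},{"linear":[0,0,-0.1],"twist":0,"jaw":1},{"linear":[0,0,-0.1],"twist":0,"jaw":1},{"linear":[0,0,-0.1],"twist":0,"jaw":1},{"linear":[0,0,-0.1],"twist":0,"jaw":1}]'
python3 - <<'E'
from h import *
f=grab_frame("wrist"); tubeline(f)
f=grab_frame("wrist"); cv2.imwrite("pics/i_wrist.png",f["color"][:,:,::-1]); tubeline(f)
print(observe()["eef_pos"],observe()["wrist_force"],observe()["clock"])
E
```

```text
clock: 12.35
eef_pos: [0.4894, 0.0057, 0.0173]
tcp_rot: [[0.096, 0.0, -0.995], [0.995, -0.0, 0.096], [-0.0, -1.0, -0.0]]
wrist_force: [0.0, 1.1, 0.5]
finger_gap: 0.0855
tube yaw -0.96 near line pt [0.5006351  0.00892488] conf 0.62 px [200, np.float64(314.5)] [348, np.float64(304.5)]
tube yaw -1.22 near line pt [0.5017184 0.0019743] conf 0.62 px [200, np.float64(316.5)] [348, np.float64(306.5)]
[0.48926398 0.00568734 0.01726583] [0.22604463 0.04414756 1.30292976] 12.55
```

View pics/i_wrist.png

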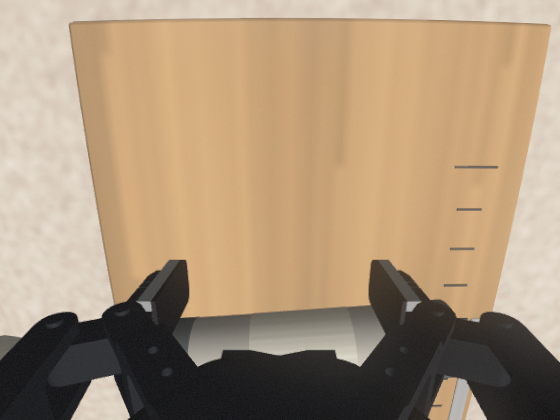

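```bash
R='x'; python3 -m jog '[{"linear":[0.01,0,-0.12],"twist":0,"jaw":1},{"linear":[0.01,0,-0.12],"twist":0,"jaw":1},{"linear":[0.01,0,-0.12],"twist":0,"jaw":1},{"linear":[0.01,0,-0.12],"twist":0,"jaw":1},{"linear":[0.01,0,-0.12],"twist":0,"jaw":1},{"linear":[0.01,0,-0.12],"twist":0,"jaw":1},{"linear":[0.01,0,-0.12],"twist":0,"jaw":1},{"linear":[0.01,0,-0.12],"twist":0,"jaw":1}]'
python3 -m jog '[{"linear":[0.01,0,-0.12],"twist":0,"jaw":1},{"linear":[0.01,0,-0.12],"twist":0,"jaw":1},{"linear":[0.01,0,-0.12],"twist":0,"jaw":1},{"linear":[0.01,0,-0.12],"twist":0,"jaw":1},{"linear":[0.01,0,-0.12],"twist":0,"jaw":1},{"linear":[0.01,0,-0.12],"twist":0,"jaw":1},{"linear":[0.01,0,-0.12],"twist":0,"jaw":1},{"linear":[0.01,0,-0.12],"twist":0,"jaw":1}]'
python3 -m jog '[{"linear":[0.01,0,-0.12],"twist":0,"jaw":1},{"linear":[0.01,0,-0.12],"twist":0,"jaw":1},{"linear":[0.01,0,-0.12],"twist":0,"jaw":1},{"linear":[0.01,0,-0.12],"twist":0,"jaw":1},{"linear":[0.01,0,-0.12],"twist":0,"jaw":1},{"linear":[0.01,0,-0.12],"twist":0,"jaw":1},{"linear":[0.01,0,-0.12],"twist":0,"jaw":1},{"linear":[0.01,0,-0.12],"twist":0,"jaw":1}]'
python3 - <<'E'
from h import *
f=grab_frame("wrist"); tubeline(f);cv2.imwrite("pics/j_wrist.png",f["color"][:,:,::-1])
f=grab_frame("side"); cv2.imwrite("pics/j_side.png",cv2.resize(f["color"][160:260,220:360],None,fx=5,fy=5,interpolation=cv2.INTER_CUBIC)[:,:,::-1])
print(observe()["eef_pos"],observe()["wrist_force"],observe()["clock"])
E
```

```text
clock: 13.55
eef_pos: [0.5087, 0.0055, 0.0173]
tcp_rot: [[0.096, 0.0, -0.995], [0.995, -0.0, 0.096], [-0.0, -1.0, -0.0]]
wrist_force: [-0.6, -0.4, 1.4]
finger_gap: 0.0854
clock: 14.55
eef_pos: [0.528, 0.0052, 0.0173]
tcp_rot: [[0.096, 0.0, -0.995], [0.995, 0.0, 0.096], [0.0, -1.0, -0.0]]
wrist_force: [0.1, -0.1, -0.1]
finger_gap: 0.0857
clock: 15.55
eef_pos: [0.5472, 0.005, 0.0173]
tcp_rot: [[0.096, 0.0, -0.995], [0.995, 0.0, 0.096], [0.0, -1.0, -0.0]]
wrist_force: [1.2, -0.6, -0.1]
finger_gap: 0.0855
tube yaw -0.84 near line pt [0.55833006 0.00389122] conf 0.56 px [200, np.float64(314.5)] [348, np.float64(304.5)]
[0.54720761 0.00495238 0.01727051] [ 0.81831891 -0.6631159  -0.5000403 ] 15.7
```

View pics/j_side.png

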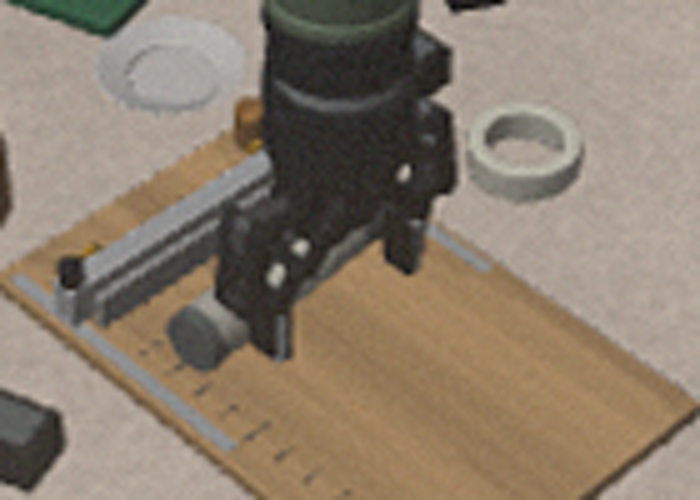

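View pics/j_wrist.png

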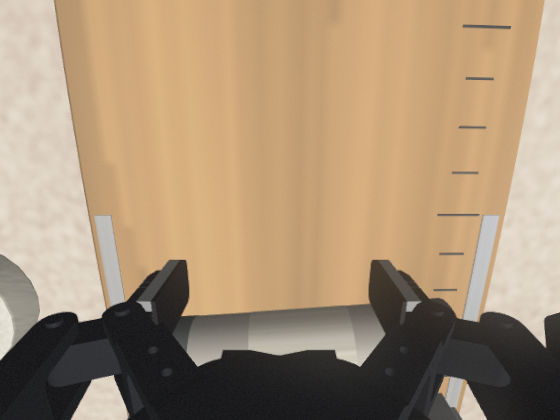

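```bash
python3 -m jog '[{"linear":[0.01,0,-0.12],"twist":0,"jaw":1},{"linear":[0.01,0,-0.12],"twist":0,"jaw":1},{"linear":[0.01,0,-0.12],"twist":0,"jaw":1},{"linear":[0.01,0,-0.12],"twist":0,"jaw":1},{"linear":[0.01,0,-0.12],"twist":0,"jaw":1},{"linear":[0.01,0,-0.12],"twist":0,"jaw":1},{"linear":[0.01,0,-0.12],"twist":0,"jaw":1},{"linear":[0.01,0,-0.12],"twist":0,"jaw":1}]'
python3 -m jog '[{"linear":[0,0,-0.1],"twist":0,"jaw":1},{"linear":[0,0,-0.08],"twist":0,"jaw":1},{"linear":[0,0,-0.08],"twist":0,"jaw":1},{"linear":[0,0,-0.06],"twist":0,"jaw":1},{"linear":[0,0,-0.06],"twist":0,"jaw":1},{"linear":[0,0,-0.06],"twist":0,"jaw":1}]'
python3 - <<'E'
from h import *
f=grab_frame("wrist"); tubeline(f)
f=grab_frame("side"); cv2.imwrite("pics/k_side.png",cv2.resize(f["color"][160:260,220:360],None,fx=5,fy=5,interpolation=cv2.INTER_CUBIC)[:,:,::-1])
print(observe()["eef_pos"],observe()["wrist_force"],observe()["clock"])
E
```

```text
clock: 16.7
eef_pos: [0.5665, 0.0047, 0.0173]
tcp_rot: [[0.096, -0.0, -0.995], [0.995, 0.0, 0.096], [0.0, -1.0, 0.0]]
wrist_force: [-0.2, -0.0, -1.2]
finger_gap: 0.0855
clock: 17.45
eef_pos: [0.5751, 0.0039, 0.0173]
tcp_rot: [[0.096, -0.0, -0.995], [0.995, 0.0, 0.096], [0.0, -1.0, 0.0]]
wrist_force: [-0.2, -0.3, 0.3]
finger_gap: 0.0856
tube yaw -2.45 near line pt [ 0.5843444  -0.00579883] conf 0.93 px [200, np.float64(309.5)] [348, np.float64(303.5)]
[0.57518637 0.00384416 0.01728352] [ 0.60143167 -0.49114217  1.13694321] 17.6
```

View pics/k_side.png

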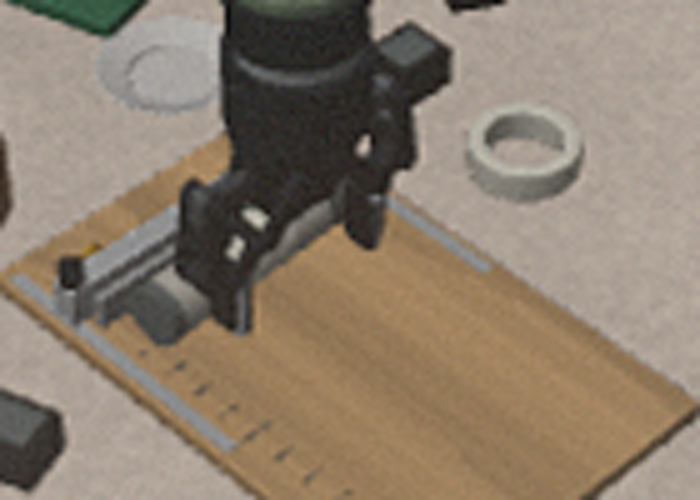

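```bash
python3 -m jog '[{"linear":[0,0,-0.04],"twist":0,"jaw":1},{"linear":[0,0,-0.04],"twist":0,"jaw":1},{"linear":[0,0,-0.03],"twist":0,"jaw":1}]' | egrep 'eef|force'
python3 -m jog '[{"linear":[0,0,-0.03],"twist":0,"jaw":1}]'| egrep 'eef|force'
python3 -m jog '[{"linear":[0,0,-0.02],"twist":0,"jaw":1}]'| egrep 'eef|force'
python3 - <<'E'
from h import *
f=grab_frame("wrist"); tubeline(f)
print(observe()["eef_pos"],observe()["wrist_force"],observe()["clock"])
E
```

```text
eef_pos: [0.5773, 0.0037, 0.0173]
wrist_force: [-0.6, 0.2, 0.2]
eef_pos: [0.5779, 0.0036, 0.0173]
wrist_force: [-1.2, 0.2, 0.3]
eef_pos: [0.5783, 0.0036, 0.0173]
wrist_force: [-0.3, 0.4, 0.1]
tube yaw -3.91 near line pt [5.8701241e-01 2.5338356e-04] conf 0.65 px [200, np.float64(306.5)] [348, np.float64(302.5)]
[0.57836939 0.0035507  0.01730494] [-0.76286256 -0.53350226  0.51493055] 18.325
```

```bash
python3 -m jog '[{"linear":[0,0,-0.02],"twist":0,"jaw":1},{"linear":[0,0,-0.02],"twist":0,"jaw":1},{"linear":[0,0,-0.02],"twist":0,"jaw":1}]' | egrep 'eef|force'
python3 -m jog '[{"linear":[0,0,-0.02],"twist":0,"jaw":1}]'| egrep 'eef|force'
python3 -m jog '[{"linear":[0,0,-0.02],"twist":0,"jaw":1}]'| egrep 'eef|force'
python3 - <<'E'
from h import *
f=grab_frame("wrist"); tubeline(f)
f=grab_frame("wrist"); tubeline(f)
print(observe()["eef_pos"],observe()["wrist_force"],observe()["clock"])
E
```

```text
eef_pos: [0.5795, 0.0035, 0.0173]
wrist_force: [-0.7, 0.1, -0.2]
eef_pos: [0.5799, 0.0034, 0.0173]
wrist_force: [-0.2, 0.2, 1.0]
eef_pos: [0.5803, 0.0034, 0.0173]
wrist_force: [-0.4, 0.8, 0.3]
tube yaw -5.25 near line pt [0.5877894  0.00110898] conf 0.55 px [200, np.float64(302.5)] [348, np.float64(301.5)]
tube yaw -5.31 near line pt [5.877391e-01 2.135991e-04] conf 0.64 px [200, np.float64(302.5)] [348, np.float64(302.5)]
[0.58031916 0.00335713 0.01729667] [-1.08850697  0.02940197 -0.37957   ] 19.15
```

```bash
python3 -m jog '[{"linear":[0,0,-0.01],"twist":0,"jaw":1},{"linear":[0,0,0],"twist":0,"jaw":1}]'| egrep 'eef|force'
python3 -m jog '[{"linear":[0,0,-0.01],"twist":0,"jaw":1},{"linear":[0,0,0],"twist":0,"jaw":1}]'| egrep 'eef|force'
python3 -m jog '[{"linear":[0,0,-0.01],"twist":0,"jaw":1},{"linear":[0,0,0],"twist":0,"jaw":1}]'| egrep 'eef|force'
```

```text
eef_pos: [0.5804, 0.0033, 0.0173]
wrist_force: [-0.0, -0.2, 0.4]
eef_pos: [0.5805, 0.0033, 0.0172]
wrist_force: [-1.3, -0.3, -0.2]
eef_pos: [0.5805, 0.0033, 0.0172]
wrist_force: [-1.8, -0.1, 1.4]
```

```bash
python3 -m jog '[{"linear":[0,0,-0.01],"twist":0,"jaw":1},{"linear":[0,0,0],"twist":0,"jaw":1}]'| egrep 'eef|force'
python3 -m jog '[{"linear":[0,0,0],"twist":0,"jaw":1}]'| egrep 'eef|force'
python3 -m jog '[{"linear":[0,0,-0.01],"twist":0,"jaw":1},{"linear":[0,0,0],"twist":0,"jaw":1}]'| egrep 'eef|force'
python3 -m jog '[{"linear":[0,0,0],"twist":0,"jaw":1}]'| egrep 'eef|force|clock'
```

```text
eef_pos: [0.5805, 0.0034, 0.0172]
wrist_force: [-4.0, 0.4, 2.0]
eef_pos: [0.5806, 0.0034, 0.0172]
wrist_force: [-4.4, 0.8, 3.2]
eef_pos: [0.5805, 0.0034, 0.0172]
wrist_force: [-4.7, 0.1, 3.1]
clock: 20.65
eef_pos: [0.5805, 0.0034, 0.0171]
wrist_force: [-5.5, 0.8, 3.6]
```

```bash
python3 -m jog '[{"linear":[0,0,0.008],"twist":0,"jaw":1},{"linear":[0,0,0],"twist":0,"jaw":1}]'| egrep 'eef|force'
python3 -m jog '[{"linear":[0,0,0],"twist":0,"jaw":1},{"linear":[0,0,0],"twist":0,"jaw":1}]'| egrep 'eef|force|clock'
python3 -m jog '[{"linear":[0,0,0],"twist":0,"jaw":1},{"linear":[0,0,0],"twist":0,"jaw":1},{"linear":[0,0,0],"twist":0,"jaw":1}]'| egrep 'eef|force|clock'
python3 -m jog '[{"linear":[0,0,0],"twist":0,"jaw":1},{"linear":[0,0,0],"twist":0,"jaw":1},{"linear":[0,0,0],"twist":0,"jaw":1}]'| egrep 'eef|force|clock'
python3 - <<'E'
from h import *
f=grab_frame("wrist"); tubeline(f); print(observe()["wrist_force"])
f=grab_frame("side"); cv2.imwrite("pics/l_side.png",cv2.resize(f["color"][160:260,220:360],None,fx=5,fy=5,interpolation=cv2.INTER_CUBIC)[:,:,::-1]); print(observe()["wrist_force"],observe()["wrist_torque"])
E
```

```text
eef_pos: [0.5806, 0.0034, 0.0172]
wrist_force: [-6.1, 0.0, 2.6]
clock: 21.15
eef_pos: [0.5806, 0.0034, 0.0172]
wrist_force: [-5.1, 0.9, 3.9]
clock: 21.52
eef_pos: [0.5805, 0.0034, 0.0172]
wrist_force: [-4.6, 0.4, 3.6]
clock: 21.9
eef_pos: [0.5806, 0.0034, 0.0172]
wrist_force: [-5.1, 0.0, 3.6]
tube yaw -5.3 near line pt [ 0.58701694 -0.00919387] conf 0.92 px [200, np.float64(302.5)] [348, np.float64(301.5)]
[-4.77864982  0.13145222  2.31444177]
[-4.57523087  0.09033845  3.72151295] [0.21321772 0.98572168 0.09140697]
```

View pics/l_side.png

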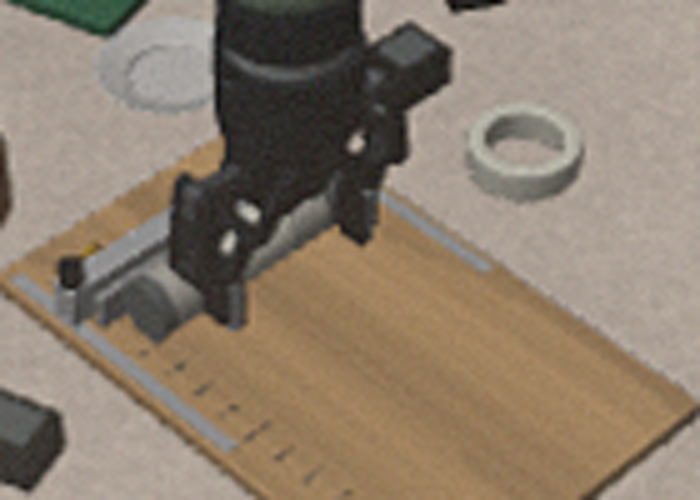

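```bash
python3 -m jog '[{"linear":[0,0,0.01],"twist":0,"jaw":1},{"linear":[0,0,0],"twist":0,"jaw":1}]'| egrep 'eef|force'
python3 -m jog '[{"linear":[0,0,0],"twist":0,"jaw":1},{"linear":[0,0,0],"twist":0,"jaw":1}]'| egrep 'force|clock'
python3 -m jog '[{"linear":[0,0,0],"twist":0,"jaw":1},{"linear":[0,0,0],"twist":0,"jaw":1}]'| egrep 'force|clock'
python3 -m jog '[{"linear":[0,0,0],"twist":0,"jaw":1},{"linear":[0,0,0],"twist":0,"jaw":1}]'| egrep 'force|clock'
python3 -m jog '[{"linear":[0,0,0],"twist":0,"jaw":1},{"linear":[0,0,0],"twist":0,"jaw":1}]'| egrep 'force|clock'
python3 -m jog '[{"linear":[0,0,0],"twist":0,"jaw":1},{"linear":[0,0,0],"twist":0,"jaw":1},{"linear":[0,0,0],"twist":0,"jaw":1}]'| egrep 'force|clock'
```

```text
eef_pos: [0.5806, 0.0034, 0.0172]
wrist_force: [-5.1, 1.1, 3.7]
clock: 22.55
wrist_force: [-4.8, -0.1, 2.5]
clock: 22.8
wrist_force: [-5.9, 0.3, 2.8]
clock: 23.05
wrist_force: [-5.0, 0.3, 3.3]
clock: 23.3
wrist_force: [-4.6, -0.3, 3.2]
clock: 23.68
wrist_force: [-4.6, -0.1, 3.2]
```

```bash
python3 -m jog '[{"linear":[0,0,0.01],"twist":0,"jaw":1},{"linear":[0,0,0],"twist":0,"jaw":1},{"linear":[0,0,0],"twist":0,"jaw":1}]'| egrep 'eef|force'
python3 -m jog '[{"linear":[0,0,0],"twist":0,"jaw":1},{"linear":[0,0,0],"twist":0,"jaw":1}]'| egrep 'force|clock'
python3 -m jog '[{"linear":[0,0,0],"twist":0,"jaw":1},{"linear":[0,0,0],"twist":0,"jaw":1}]'| egrep 'force|clock'
```

```text
eef_pos: [0.5806, 0.0034, 0.0172]
wrist_force: [-4.9, 0.1, 2.4]
clock: 24.3
wrist_force: [-4.0, 0.3, 1.8]
clock: 24.55
wrist_force: [-5.5, 1.1, 1.9]
```

```bash
python3 -m jog '[{"linear":[0,0,0.012],"twist":0,"jaw":1},{"linear":[0,0,0],"twist":0,"jaw":1},{"linear":[0,0,0],"twist":0,"jaw":1}]'| egrep 'eef|force'
python3 -m jog '[{"linear":[0,0,0],"twist":0,"jaw":1},{"linear":[0,0,0],"twist":0,"jaw":1}]'| egrep 'force|clock'
python3 -m jog '[{"linear":[0,0,0],"twist":0,"jaw":1},{"linear":[0,0,0],"twist":0,"jaw":1}]'| egrep 'force|clock'
python3 -m jog '[{"linear":[0,0,0],"twist":0,"jaw":1},{"linear":[0,0,0],"twist":0,"jaw":1}]'| egrep 'force|clock'
python3 -m jog '[{"linear":[0,0,0],"twist":0,"jaw":1},{"linear":[0,0,0],"twist":0,"jaw":1}]'| egrep 'force|clock'
python3 -m jog '[{"linear":[0,0,0],"twist":0,"jaw":1},{"linear":[0,0,0],"twist":0,"jaw":1}]'| egrep 'force|clock'
```

```text
eef_pos: [0.5805, 0.0034, 0.0172]
wrist_force: [-3.9, 1.4, 0.3]
clock: 25.18
wrist_force: [-3.7, 0.9, -0.1]
clock: 25.42
wrist_force: [-2.9, 0.9, -0.7]
clock: 25.68
wrist_force: [-3.3, 1.1, -0.6]
clock: 25.92
wrist_force: [-3.4, 0.0, -0.5]
clock: 26.18
wrist_force: [-3.4, 0.5, -0.2]
```

```bash
python3 -m jog '[{"linear":[0,0,0.03],"twist":0,"jaw":1},{"linear":[0,0,0.05],"twist":0,"jaw":1},{"linear":[0,0,0.08],"twist":0,"jaw":1},{"linear":[0,0,0.2],"twist":0,"jaw":1},{"linear":[0,0,0.6],"twist":0,"jaw":1},{"linear":[0,0,0.8],"twist":0,"jaw":1}]'| egrep 'eef|force|clock'
python3 - <<'E'
from h import *
f=grab_frame("wrist"); tubeline(f)
f=grab_frame("wrist"); tubeline(f)
f=grab_frame("side"); cv2.imwrite("pics/m_side.png",cv2.resize(f["color"][160:260,220:360],None,fx=5,fy=5,interpolation=cv2.INTER_CUBIC)[:,:,::-1])
E
```

```text
clock: 26.92
eef_pos: [0.5445, 0.0068, 0.0173]
wrist_force: [-0.7, 0.1, 0.7]
few 0
few 0
```

View pics/m_side.png

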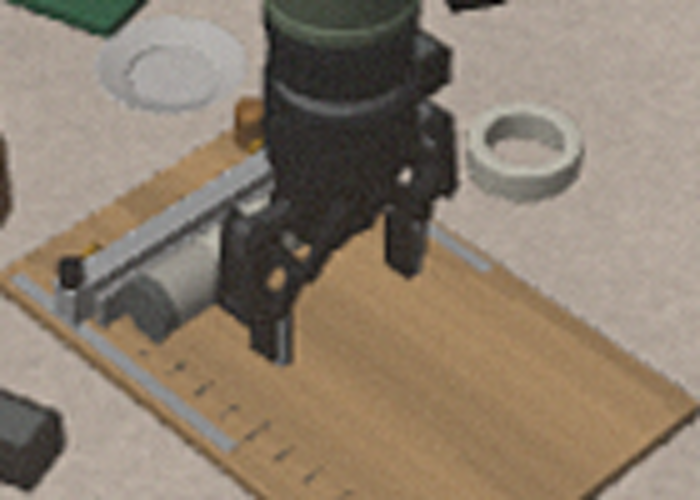

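```bash
python3 -m jog '[{"linear":[0,-1,0],"twist":0,"jaw":1},{"linear":[0,-1,0],"twist":-0.88,"jaw":1},{"linear":[0,-1,0],"twist":-0.88,"jaw":1},{"linear":[0,-1,0],"twist":-0.88,"jaw":1},{"linear":[0,-1,0],"twist":-0.88,"jaw":1},{"linear":[0,0,0],"twist":-0.88,"jaw":1}]'| egrep 'eef|force|clock'
python3 -m jog '[{"linear":[0.86,0,-0.55],"twist":0,"jaw":1},{"linear":[0.86,0,-0.55],"twist":0,"jaw":1},{"linear":[0.86,0,-0.55],"twist":0,"jaw":1},{"linear":[0.86,0,-0.55],"twist":0,"jaw":1},{"linear":[0.86,0,-0.55],"twist":0,"jaw":1},{"linear":[0.86,0,-0.55],"twist":0,"jaw":1},{"linear":[0.86,0,-0.55],"twist":0,"jaw":1},{"linear":[0.86,0,-0.55],"twist":0,"jaw":1}]'
python3 -m jog '[{"linear":[0,0,0],"twist":0,"jaw":1}]' | grep eef
python3 - <<'E'
from h import *
f=grab_frame("wrist"); cv2.imwrite("pics/n_wrist.png",f["color"][:,:,::-1])
for o in outline_of(f,"chock")[:3]: print(o["confidence"],o["extent"])
for o in mark_of(f,"chock")[:3]: print(o["confidence"],o["location"],onplane(f,o["location"][::-1],0))
f=grab_frame("top"); cv2.imwrite("pics/n_top.png",cv2.resize(f["color"][160:300,200:380],None,fx=4,fy=4,interpolation=cv2.INTER_CUBIC)[:,:,::-1])
E
```

```text
clock: 27.92
eef_pos: [0.5476, 0.0065, 0.1193]
wrist_force: [-1.3, 0.7, 0.1]
clock: 28.92
eef_pos: [0.5911, 0.165, 0.1173]
tcp_rot: [[-0.284, 0.0, -0.959], [0.959, -0.0, -0.284], [-0.0, -1.0, -0.0]]
wrist_force: [-1.0, -0.9, 0.2]
finger_gap: 0.0856
eef_pos: [0.5912, 0.1652, 0.1172]
0.56 [259.3, 214.0, 305.3, 265.4]
0.58 [236.7, 281.7] [[6.15638194e-01 1.74748563e-01 2.77555756e-17]]
```

View pics/n_wrist.png

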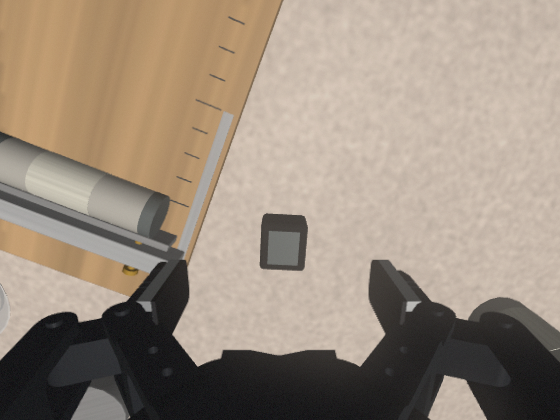

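View pics/n_top.png

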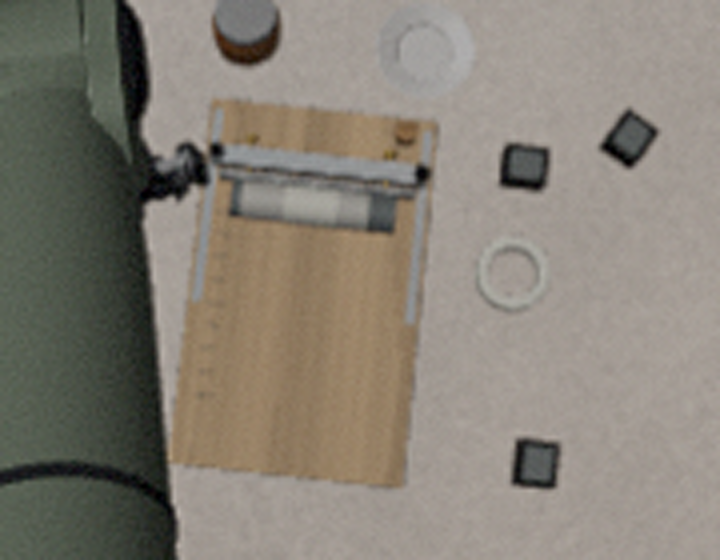

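```bash
python3 - <<'E'
from h import *
from scipy.optimize import minimize
f=grab_frame("wrist"); c=f["color"]
v=c.max(2)[195:285,245:325]; v=cv2.GaussianBlur(v,(3,3),0)
m=np.zeros((420,560),np.float32); m[195:285,245:325]=(v<135)
# keep largest blob
n,l,st,_=cv2.connectedComponentsWithStats(m.astype(np.uint8)); k=1+np.argmax(st[1:,4]); m=(l==k).astype(np.float32)
m=cv2.morphologyEx(m,cv2.MORPH_CLOSE,np.ones((5,5)))
print("mask",st[k])
def box(x,y,t,hx,hy,z0,z1):
    a,b=np.cos(t),np.sin(t)
    return np.array([[x+a*p-b*q,y+b*p+a*q,z] for p in(-hx,hx) for q in(-hy,hy) for z in(z0,z1)])
def cost(p,hx,hy):
    S=8; h=cv2.convexHull(proj(f,box(*p,hx,hy,0,.028)).astype(np.float32)); b=np.zeros((120*S,120*S),np.uint8)
    cv2.fillPoly(b,[np.round((h-[224.5,179.5])*S).astype(np.int32)],255)
    r=cv2.resize(b,(120,120),interpolation=cv2.INTER_AREA)/255.
    return np.abs(r-m[180:300,225:345]).sum()
for hx,hy in((.02,.018),(.018,.02)):
    for t0 in (.29,):
        r=minimize(cost,[.614,.173,t0],args=(hx,hy),method="Nelder-Mead",options=dict(initial_simplex=np.array([.614,.173,t0])+np.array([[0,0,0],[.005,0,0],[0,.005,0],[0,0,.08]]),xatol=1e-4,fatol=1e-2))
        print(hx,r.x.round(4),np.degrees(r.x[2]).round(1),round(r.fun,1),m.sum())
s=observe();print(s["eef_pos"],s["clock"])
T=grab_frame("top")
o=outline_of(T,"tube")[0]; M=o["pixels"].astype(np.float32)
def cyl(x,y,t):
    a=np.linspace(0,2*np.pi,40); P=[]
    for e in(-.07,.07):
        for k in a:
            u=.017*np.cos(k); P.append([x+np.cos(t)*u-np.sin(t)*e,y+np.sin(t)*u+np.cos(t)*e,.029+.017*np.sin(k)])
    return np.array(P)
def c2(p):
    S=8; h=cv2.convexHull(proj(T,cyl(*p)).astype(np.float32)); b=np.zeros((60*S,100*S),np.uint8)
    cv2.fillPoly(b,[np.round((h-[229.5,184.5])*S).astype(np.int32)],255)
    return np.abs(cv2.resize(b,(100,60),interpolation=cv2.INTER_AREA)/255.-M[185:245,230:330]).sum()
x0=np.array([.608,.003,-.09])
r=minimize(c2,x0,method="Nelder-Mead",options=dict(initial_simplex=x0+np.array([[0,0,0],[.01,0,0],[0,.01,0],[0,0,.1]]),xatol=1e-4,fatol=1e-2)); print("tube top",o["confidence"],r.x.round(4),r.fun,M.sum())
E
```

```text
mask [ 262  215   48   57 2507]
0.02 [0.6146 0.1749 0.2368] 13.6 188.1 2507.0
0.018 [0.6138 0.1737 0.1858] 10.6 389.4 2507.0
[0.59056591 0.16298378 0.11725696] 29.3
tube top 0.89 [ 0.6095  0.0058 -0.104 ] 27.71764705882353 408.0
```

```bash
python3 -m jog '[{"linear":[0.08,0,-0.63],"twist":0.3,"jaw":0.4},{"linear":[0.08,0,-0.63],"twist":0,"jaw":0.4},{"linear":[0,1,0],"twist":0,"jaw":0.4},{"linear":[0,1,0],"twist":0,"jaw":0.4},{"linear":[0,0.5,0],"twist":0,"jaw":0.4},{"linear":[0,0,0],"twist":0,"jaw":0.4}]'
python3 - <<'E'
from h import *
f=grab_frame("wrist"); cv2.imwrite("pics/o_wrist.png",f["color"][:,:,::-1])
s=observe(); R=np.array(s["tcp_rot"])
for dx in(-.018,.018):
  for dz in (-.02,.02):
    p=np.array(s["eef_pos"])+R@[dx,0,dz]; p[2]=.028; print(dx,dz,proj(f,p).round())
E
```

```text
clock: 30.15
eef_pos: [0.614, 0.1735, 0.0666]
tcp_rot: [[-0.258, -0.001, -0.966], [0.966, -0.0, -0.258], [0.0, -1.0, 0.001]]
wrist_force: [-0.4, -0.5, 0.0]
finger_gap: 0.0599
-0.018 -0.02 [[250. 275.]]
-0.018 0.02 [[248. 212.]]
0.018 -0.02 [[309. 275.]]
0.018 0.02 [[311. 212.]]
```

View pics/o_wrist.png

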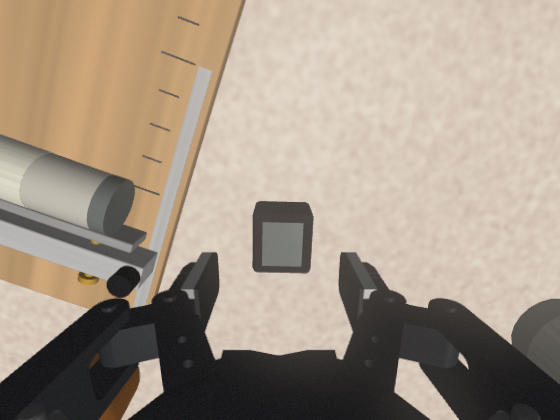

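```bash
python3 -m jog '[{"linear":[0,1,0],"twist":0,"jaw":0.4},{"linear":[0,1,0],"twist":0,"jaw":0.4},{"linear":[0,0.6,0],"twist":0,"jaw":0.4},{"linear":[0,0,0],"twist":0,"jaw":0.4}]' 30
python3 -m jog '[{"linear":[0,0,0],"twist":0,"jaw":-1},{"linear":[0,0,0],"twist":0,"jaw":-1},{"linear":[0,0,0],"twist":0,"jaw":-1},{"linear":[0,0,0],"twist":0,"jaw":-1},{"linear":[0,0,0],"twist":0,"jaw":-1}]' 30
```

```text
clock: 30.7
eef_pos: [0.6138, 0.1735, 0.015]
tcp_rot: [[-0.259, -0.001, -0.966], [0.966, -0.0, -0.259], [0.0, -1.0, 0.001]]
wrist_force: [1.1, -0.1, 0.5]
finger_gap: 0.0596
clock: 31.32
eef_pos: [0.6151, 0.1737, 0.0164]
tcp_rot: [[-0.259, 0.002, -0.966], [0.966, 0.0, -0.259], [-0.0, -1.0, -0.002]]
wrist_force: [-0.5, 0.1, 5.1]
finger_gap: 0.0357
```

```bash
python3 -m jog '[{"linear":[0,-1,0],"twist":0,"jaw":-1},{"linear":[0,-1,0],"twist":1,"jaw":-1},{"linear":[0,-1,0],"twist":1,"jaw":-1},{"linear":[0,-1,0],"twist":1,"jaw":-1},{"linear":[0,-0.3,0],"twist":1,"jaw":-1},{"linear":[0,0,0],"twist":0.1,"jaw":-1},{"linear":[0,0,0],"twist":0,"jaw":-1}]'
python3 - <<'E'
from h import *
f=grab_frame("wrist"); cv2.imwrite("pics/p_wrist.png",f["color"][:,:,::-1])
E
```

```text
clock: 32.2
eef_pos: [0.6136, 0.1735, 0.1006]
tcp_rot: [[0.095, -0.001, -0.995], [0.995, -0.0, 0.095], [-0.0, -1.0, 0.001]]
wrist_force: [-0.6, -0.0, -1.0]
finger_gap: 0.0352
```

View pics/p_wrist.png

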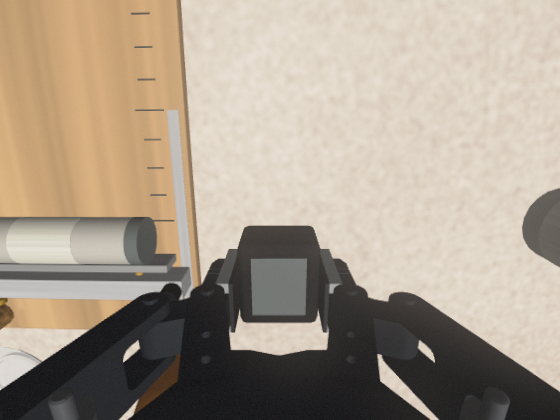

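```bash
python3 - <<'E'
from h import *
f=grab_frame("wrist"); s=observe(); R=np.array(s["tcp_rot"])
for dz in (-.02,.02):
  for h in (.0116,-.0164):
    for dx in(-.018,.018):
      p=np.array(s["eef_pos"])+R@[dx,0,dz]; p[2]+=h; print(dz,h,dx,proj(f,p).round())
cv2.imwrite("pics/q_wrist.png",cv2.resize(f["color"][200:350,200:360],None,fx=4.5,fy=4,interpolation=cv2.INTER_CUBIC)[:,:,::-1])
# tube near silhouette
o=outline_of(f,"tube")[0]; m=o["pixels"]; e=[[u,np.nonzero(m[:,u])[0].min()-.5] for u in range(2,140,4) if m[:,u].any()]
w=onplane(f,e,.029); l=cv2.fitLine(w[:,:2].astype(np.float32),cv2.DIST_HUBER,0,1e-4,1e-4).ravel(); print("tube yaw",np.degrees(np.arctan2(-l[0]/l[1],1)),o["confidence"],o["extent"])
E
```

```text
-0.02 0.0116 -0.018 [[240. 326.]]
-0.02 0.0116 0.018 [[319. 326.]]
-0.02 -0.0164 -0.018 [[246. 293.]]
-0.02 -0.0164 0.018 [[312. 293.]]
0.02 0.0116 -0.018 [[237. 245.]]
0.02 0.0116 0.018 [[322. 245.]]
0.02 -0.0164 -0.018 [[244. 223.]]
0.02 -0.0164 0.018 [[315. 223.]]
tube yaw -5.423488 0.7 [2.7, 215.5, 158.1, 263.7]
```

View pics/q_wrist.png

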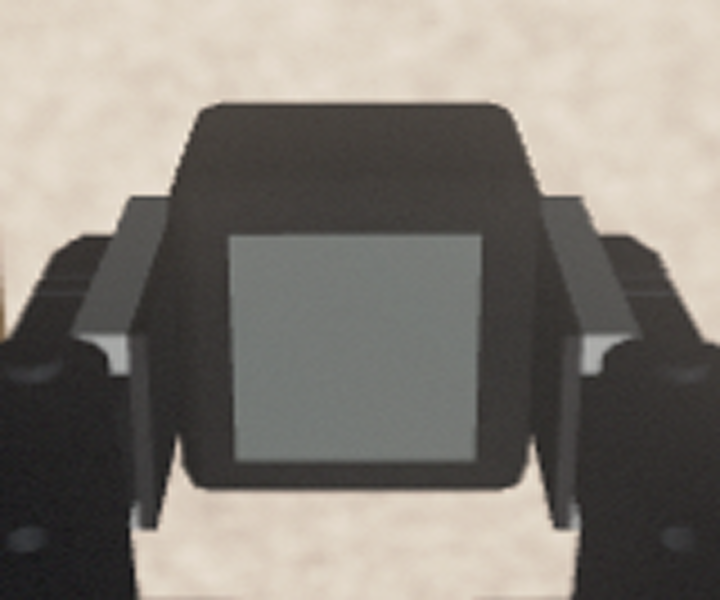

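```bash
python3 -m jog '[{"linear":[-0.95,0,0.23],"twist":0,"jaw":-1},{"linear":[-0.95,0,0.23],"twist":0,"jaw":-1},{"linear":[-0.95,0,0.23],"twist":0,"jaw":-1},{"linear":[-0.95,0,0.23],"twist":0,"jaw":-1},{"linear":[-0.95,0,0.23],"twist":0,"jaw":-1},{"linear":[-0.95,0,0.23],"twist":0,"jaw":-1},{"linear":[-0.95,0,0.23],"twist":0,"jaw":-1},{"linear":[-0.95,0,0.23],"twist":0,"jaw":-1}]' | grep eef
python3 -m jog '[{"linear":[-0.76,0,0.15],"twist":0,"jaw":-1},{"linear":[0,1,0],"twist":0,"jaw":-1},{"linear":[0,1,0],"twist":0,"jaw":-1},{"linear":[0,0.5,0],"twist":0,"jaw":-1},{"linear":[0,0,0],"twist":0,"jaw":-1}]'
python3 - <<'E'
from h import *
f=grab_frame("side"); cv2.imwrite("pics/r_side.png",cv2.resize(f["color"][160:260,220:360],None,fx=5,fy=5,interpolation=cv2.INTER_CUBIC)[:,:,::-1])
from scipy.optimize import minimize
o=outline_of(f,"tube")[0]; print(o["confidence"],o["extent"])
x=np.array([.6095,.0058]);t=-.095
for yy in (.0,.0058,.012):
    # near-left end cap centre
    p=np.array([.6095,yy,.029]); e=p+.07*np.array([-np.sin(t),np.cos(t),0]); print(yy,proj(f,e).round(1),(5*(proj(f,e)-[220,160])).round())
E
```

```text
eef_pos: [0.5625, 0.0246, 0.1013]
clock: 33.98
eef_pos: [0.5579, 0.0109, 0.0507]
tcp_rot: [[0.096, -0.001, -0.995], [0.995, 0.0, 0.096], [0.0, -1.0, 0.001]]
wrist_force: [-0.4, 0.4, 0.4]
finger_gap: 0.0356
0.71 [246.1, 208.5, 272.1, 226.0]
0.0 [[250.2 220.3]] [[151. 302.]]
0.0058 [[248.7 221.5]] [[143. 308.]]
0.012 [[247.  222.8]] [[135. 314.]]
```

View pics/r_side.png

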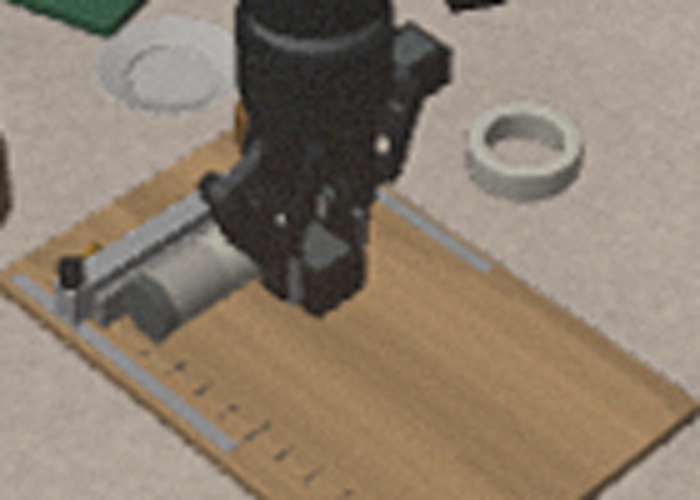

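```bash
python3 -m jog '[{"linear":[-0.1,0.6,0],"twist":0,"jaw":-1},{"linear":[0,0.42,0],"twist":0,"jaw":-1},{"linear":[0,0,0],"twist":0,"jaw":-1}]' | egrep 'eef|force'
python3 -m jog '[{"linear":[0,0.04,0],"twist":0,"jaw":-1},{"linear":[0,0,0],"twist":0,"jaw":-1}]' | egrep 'eef|force'
python3 -m jog '[{"linear":[0,0.03,0],"twist":0,"jaw":-1},{"linear":[0,0,0],"twist":0,"jaw":-1}]' | egrep 'eef|force'
```

```text
eef_pos: [0.5574, 0.009, 0.0299]
wrist_force: [-0.8, 0.4, -0.4]
eef_pos: [0.5584, 0.009, 0.0302]
wrist_force: [-0.2, 0.2, -0.4]
eef_pos: [0.5583, 0.009, 0.0296]
wrist_force: [-0.4, -0.1, -1.2]
```

```bash
python3 -m jog '[{"linear":[0,0.03,0],"twist":0,"jaw":-1},{"linear":[0,0,0],"twist":0,"jaw":-1}]' | egrep 'eef|force'
python3 -m jog '[{"linear":[0,0.03,0],"twist":0,"jaw":-1},{"linear":[0,0,0],"twist":0,"jaw":-1}]' | egrep 'eef|force'
python3 -m jog '[{"linear":[0,0.03,0],"twist":0,"jaw":-1},{"linear":[0,0,0],"twist":0,"jaw":-1}]' | egrep 'eef|force'
```

```text
eef_pos: [0.5582, 0.009, 0.0289]
wrist_force: [-0.3, -0.4, -0.6]
eef_pos: [0.5583, 0.009, 0.0284]
wrist_force: [-0.2, -0.5, 1.7]
eef_pos: [0.5583, 0.009, 0.0284]
wrist_force: [-2.0, 1.2, 8.4]
```

```bash
python3 -m jog '[{"linear":[0,-0.05,0],"twist":0,"jaw":-1},{"linear":[0,0,-0.2],"twist":0,"jaw":-1},{"linear":[0,0,-0.15],"twist":0,"jaw":-1},{"linear":[0,0,-0.1],"twist":0,"jaw":-1},{"linear":[0,0,-0.05],"twist":0,"jaw":-1},{"linear":[0,0,0],"twist":0,"jaw":-1}]' | egrep 'eef|force'
python3 -m jog '[{"linear":[0,0,-0.03],"twist":0,"jaw":-1},{"linear":[0,0,-0.03],"twist":0,"jaw":-1},{"linear":[0,0,0],"twist":0,"jaw":-1}]' | egrep 'eef|force'
python3 -m jog '[{"linear":[0,0,-0.03],"twist":0,"jaw":-1},{"linear":[0,0,0],"twist":0,"jaw":-1}]' | egrep 'eef|force'
```

```text
eef_pos: [0.5682, 0.008, 0.0286]
wrist_force: [-0.1, 0.4, 0.2]
eef_pos: [0.5694, 0.0079, 0.0287]
wrist_force: [-0.6, -1.8, -0.1]
eef_pos: [0.5701, 0.0078, 0.0287]
wrist_force: [0.0, 0.1, 0.0]
```

```bash
python3 -m jog '[{"linear":[0,0,-0.03],"twist":0,"jaw":-1},{"linear":[0,0,0],"twist":0,"jaw":-1}]' | egrep 'eef|force'
python3 -m jog '[{"linear":[0,0,-0.03],"twist":0,"jaw":-1},{"linear":[0,0,0],"twist":0,"jaw":-1}]' | egrep 'eef|force'
python3 -m jog '[{"linear":[0,0,-0.02],"twist":0,"jaw":-1},{"linear":[0,0,0],"twist":0,"jaw":-1}]' | egrep 'eef|force'
```

```text
eef_pos: [0.5707, 0.0078, 0.0287]
wrist_force: [1.1, -0.2, -0.1]
eef_pos: [0.5713, 0.0077, 0.0287]
wrist_force: [-0.2, -0.0, -0.2]
eef_pos: [0.5716, 0.0077, 0.0287]
wrist_force: [-0.3, -0.0, -0.6]
```

```bash
python3 -m jog '[{"linear":[0,0,-0.015],"twist":0,"jaw":-1},{"linear":[0,0,0],"twist":0,"jaw":-1}]' | egrep 'eef|force'
python3 -m jog '[{"linear":[0,0,-0.015],"twist":0,"jaw":-1},{"linear":[0,0,0],"twist":0,"jaw":-1}]' | egrep 'eef|force'
python3 -m jog '[{"linear":[0,0,-0.015],"twist":0,"jaw":-1},{"linear":[0,0,0],"twist":0,"jaw":-1}]' | egrep 'eef|force'
python3 - <<'E'
from h import *
f=grab_frame("side"); cv2.imwrite("pics/s_side.png",cv2.resize(f["color"][170:250,230:330],None,fx=7,fy=7,interpolation=cv2.INTER_CUBIC)[:,:,::-1])
print(observe()["clock"])
E
```

```text
eef_pos: [0.5719, 0.0076, 0.0287]
wrist_force: [0.7, 0.4, -1.4]
eef_pos: [0.5721, 0.0076, 0.0287]
wrist_force: [0.3, -0.9, -1.0]
eef_pos: [0.5722, 0.0076, 0.0286]
wrist_force: [-1.7, 0.8, 0.4]
38.625
```

View pics/s_side.png

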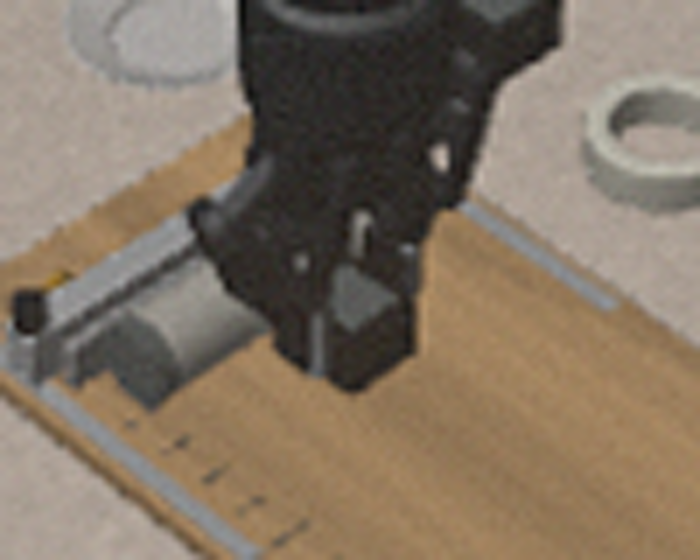

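```bash
python3 -m jog '[{"linear":[0,0,-0.01],"twist":0,"jaw":-1},{"linear":[0,0,0],"twist":0,"jaw":-1}]' | egrep 'eef|force'
python3 -m jog '[{"linear":[0,0,0],"twist":0,"jaw":-1}]' | egrep 'eef|force'
python3 -m jog '[{"linear":[0,0.03,0],"twist":0,"jaw":-1},{"linear":[0,0,0],"twist":0,"jaw":-1}]' | egrep 'eef|force'
```

```text
eef_pos: [0.5722, 0.0076, 0.0286]
wrist_force: [-2.4, 0.0, 0.2]
eef_pos: [0.5722, 0.0076, 0.0285]
wrist_force: [-2.8, 0.2, 0.6]
eef_pos: [0.5722, 0.0077, 0.0284]
wrist_force: [-5.3, 2.0, 4.6]
```

```bash
python3 -m jog '[{"linear":[0,-0.01,0.012],"twist":0,"jaw":-1},{"linear":[0,0,0],"twist":0,"jaw":-1}]' | egrep 'eef|force'
python3 -m jog '[{"linear":[0,0,0],"twist":0,"jaw":-0.05},{"linear":[0,0,0],"twist":0,"jaw":0.05},{"linear":[0,0,0],"twist":0,"jaw":0.2},{"linear":[0,0,0],"twist":0,"jaw":0.3},{"linear":[0,0,0],"twist":0,"jaw":0.3}]'
python3 - <<'E'
from h import *
f=grab_frame("wrist"); cv2.imwrite("pics/t_wrist.png",f["color"][:,:,::-1])
E
```

```text
eef_pos: [0.5722, 0.0076, 0.0284]
wrist_force: [-5.2, -0.9, 4.4]
clock: 40.12
eef_pos: [0.5725, 0.0076, 0.0282]
tcp_rot: [[0.096, 0.0, -0.995], [0.995, 0.0, 0.096], [0.0, -1.0, -0.0]]
wrist_force: [-1.0, 0.2, -0.6]
finger_gap: 0.0553
```

View pics/t_wrist.png

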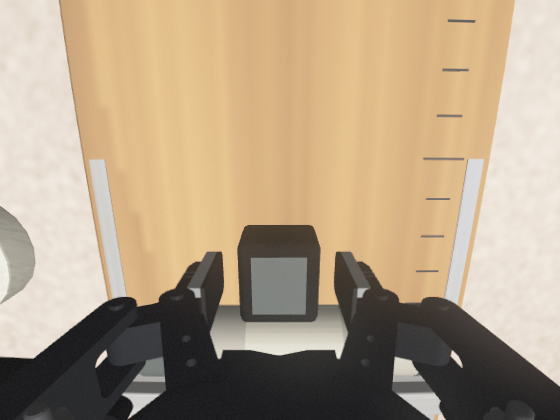

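```bash
python3 -m jog '[{"linear":[0,-0.4,0],"twist":0,"jaw":0.3},{"linear":[0,-0.6,0],"twist":0,"jaw":0.3},{"linear":[0,-0.8,0],"twist":0,"jaw":0.3},{"linear":[0,-1,0],"twist":0,"jaw":0.3},{"linear":[0,-1,0],"twist":0,"jaw":0.3},{"linear":[0,-1,0],"twist":0,"jaw":0.3},{"linear":[0,0,0.8],"twist":0,"jaw":0.3},{"linear":[0,0,0],"twist":0,"jaw":0.3}]'
python3 - <<'E'
from h import *
f=grab_frame("wrist"); cv2.imwrite("pics/u_wrist.png",f["color"][:,:,::-1])
f=grab_frame("side"); cv2.imwrite("pics/u_side.png",cv2.resize(f["color"][170:250,220:330],None,fx=7,fy=7,interpolation=cv2.INTER_CUBIC)[:,:,::-1])
E
```

```text
clock: 41.18
eef_pos: [0.5561, 0.0093, 0.1255]
tcp_rot: [[0.096, 0.001, -0.995], [0.995, -0.0, 0.096], [0.0, -1.0, -0.001]]
wrist_force: [-0.6, 0.6, 0.2]
finger_gap: 0.0556
```

View pics/u_wrist.png

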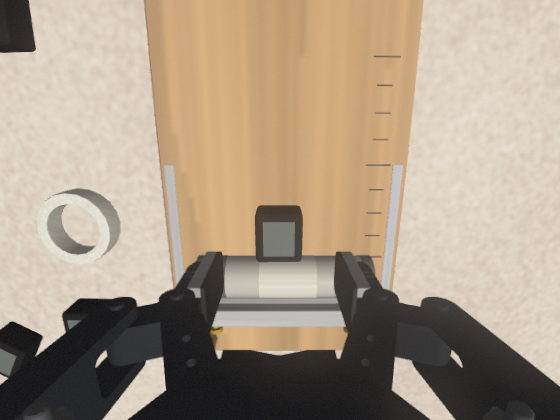

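View pics/u_side.png

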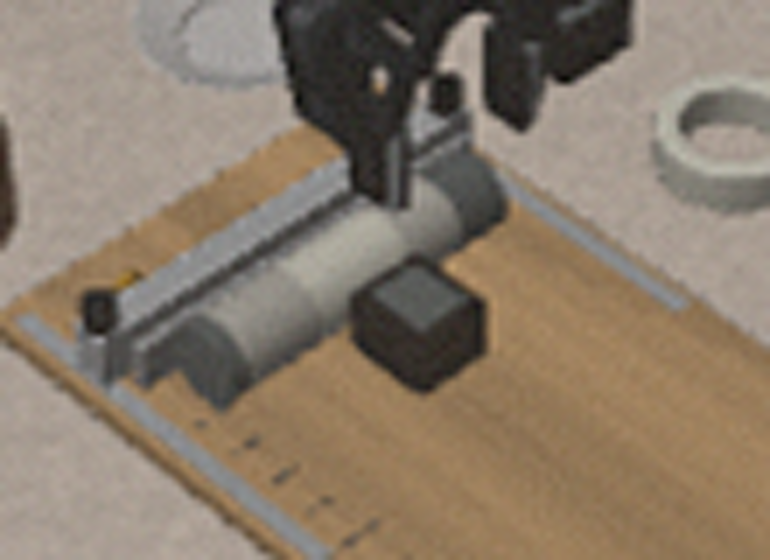

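```bash
python3 -m jog '[{"linear":[0,-0.5,-1],"twist":0,"jaw":0.3},{"linear":[0,-0.5,-1],"twist":0,"jaw":0.3},{"linear":[0,-0.5,-1],"twist":0,"jaw":0.3},{"linear":[0,-0.5,-1],"twist":0,"jaw":0.3},{"linear":[0,-0.5,-0.6],"twist":0,"jaw":0.3},{"linear":[0,0,0],"twist":0,"jaw":0.3}]'|grep eef
python3 - <<'E'
from h import *
f=grab_frame("wrist"); cv2.imwrite("pics/v_wrist.png",f["color"][:,:,::-1])
for q,z in(("tube",.029),("chock",.028)):
    for o in outline_of(f,q)[:3]:
        ys,xs=np.nonzero(o["pixels"]); b=cv2.boxPoints(cv2.minAreaRect(np.c_[xs,ys].astype(np.float32))); print(q,round(o["confidence"],2),o["extent"],onplane(f,b,z)[:,:2].round(4).tolist(),onplane(f,b,z)[:,:2].mean(0))
E
```

```text
eef_pos: [0.6496, 0.0, 0.1747]
tube 0.63 [202.1, 133.5, 368.6, 176.1] [[0.5851, -0.0636], [0.5994, 0.0837], [0.6333, 0.0831], [0.6185, -0.0692]] [0.6090909  0.00849111]
chock 0.91 [258.7, 86.7, 298.2, 134.6] [[0.5498, -0.009], [0.5534, 0.0281], [0.5948, 0.0249], [0.591, -0.0138]] [0.57224808 0.00755135]
chock 0.83 [0.0, 219.8, 55.2, 269.9] [[0.6793, -0.2967], [0.6364, -0.2579], [0.6624, -0.2189], [0.7071, -0.2561]] [ 0.6713124  -0.25737554]
chock 0.69 [78.2, 191.1, 128.5, 233.9] [[0.6237, -0.1886], [0.6288, -0.1379], [0.6678, -0.1472], [0.6629, -0.2]] [ 0.64579021 -0.16841874]
```

View pics/v_wrist.png

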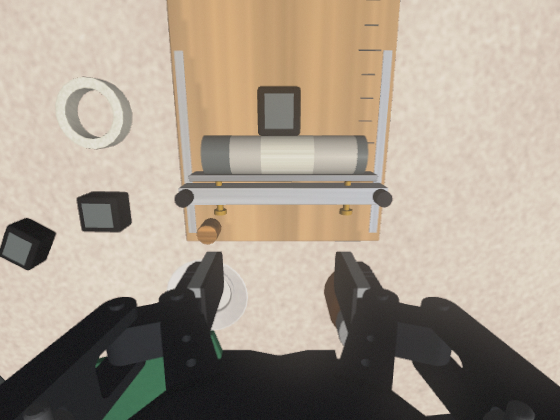

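```bash
python3 - <<'E'
from h import *
f=grab_frame("wrist"); cv2.imwrite("pics/w_wrist.png",cv2.resize(f["color"][80:220,170:400],None,fx=3.4,fy=4,interpolation=cv2.INTER_CUBIC)[:,:,::-1]); print(observe()["clock"])
E
```

```text
42.225
```

View pics/w_wrist.png

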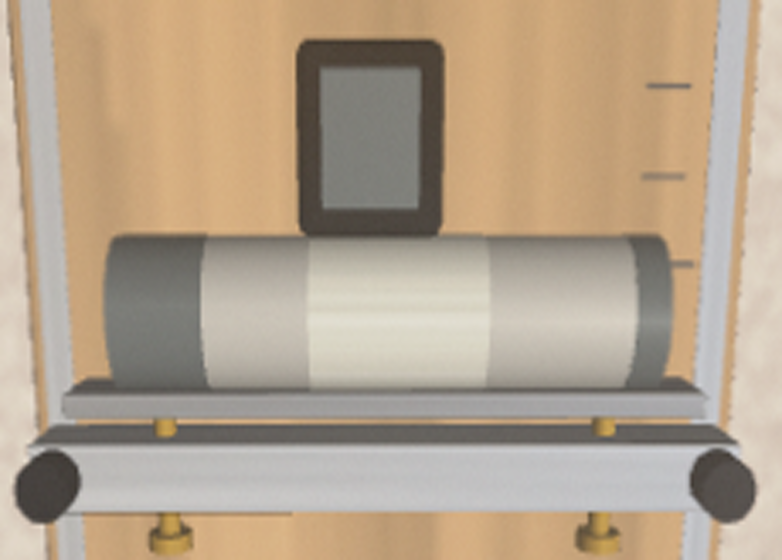

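```bash
python3 -c "
from plant import *
s=observe();print(s['clock'],s['wrist_force']);print(hand_in())"
```

```text
42.225 [-0.39239209 -0.00350777  0.41834163]
the job is handed in; nothing more can be done
None
```

The tube lies square against the face plate with the chock snug behind it. I handed the job in at 42.2 s, with the gripper clear of everything.

**Rolling and pressing:** I rolled the tube with the sides of the open fingers until it met the plate. The press readings were about 4.6–6.1 N for roughly 4 s, above the 4 N aimed for. I then eased off to about 3.4 N (readings 2.9–3.9) for about 1.3 s. The highest single reading was 6.1 N, below the 9 N limit.

**Chock:** I took the block farthest to the robot's left; it measured about 36 mm between the fingers, so an x end faces the tube. I set it on the board square to the tube and slid it forward until it touched. The contact reading rose to about 5 N as I lowered it, and then I let go.

**Last checks (wrist view):**
- The tube shows no gap to the plate, and its yaw matched the tool's to within 0.1° shortly before the chock was placed.
- The chock touches the tube and looks square.
- **Not quite right:** the chock sits about 5 mm toward the robot's right of the tube's middle. I left it there rather than risk disturbing the fit.
- The tape, the cork and the two look-alike blocks in the last view appeared to stand where they were. I did not re-measure the other things.

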